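# Get the oil bottle out from behind the reagents

### The arm

A 6-joint arm with a two-finger parallel gripper is mounted at the origin on a cart in front of the work surface, level with it; the furniture and walls round the work are solid. World frame = base frame: x ahead of the robot, y to its left, z up, the work surface at z = 0. Lengths are in m, angles in rad, forces in N, time in s.
With the tool pointing down it reaches from about 0.425 to 1.125 m from the base axis. Payload 14.9 kg.
Tool frame: the origin (TCP) lies between the finger pads; the fingertips stand 8 mm ahead of it and the grasp point (between the pads) lies 11 mm behind it (manip.nose_length is the z of the fingertips in the tool frame, in m); z points along the fingers, y is the line along which they close (so a half turn about z gives the same grasp; the last joint's range is limited). The gripper opens to 91 mm and grips with 3 to 60 N. Pads are 32 mm wide; open, the fingers measure 118 mm over their backs; the gripper's body (76 mm by 178 mm) begins 60 mm behind the grasp point.
Start: joints at [1.2, 0.379, 1.734, -0, 1.028, -0.033], TCP at [0.232, 0.66, 0.222] pointing down, gripper open.
Joint ranges: [-2.77, 2.77], [-0.74, 2.19], [0, 2.66], [-1.06, 4.2], [0.31, 2.87], [-3.08, 3.08]. Speed limits (rad/s): [1.89, 1.89, 2.39, 3.14, 3.14, 3.14].

### API

Orientations are given as a unit quaternion [w, x, y, z].
In Python, from station import monitor, vision, manip, models gives the robot as it stands.
- The arm moves only by the tool play_rows, never from a script. Its argument "plan" is a list of rows, each an object of numbers: "tx", "ty", "tz": the shift along the tool's x, y, z scaled (see below); "ax", "ay", "az": the turn, a rotation vector about the tool's x, y, z scaled (see below). A call has 1 to 5 rows; each row shifts and turns the commanded pose from where the row before left it, along the tool's axes as they then stand; what a row does not reach is not made up. The controller multiplies each number of a shift by 40 mm and each number of a turn by 5 degrees. A row lasts 1/12 s, in which the tool goes at most 41.7 mm and 7.16 degrees, less where a joint would pass 70% of its speed; a pose out of reach is approached as far as the arm can. A call with a number of a shift or a turn outside -1 to 1 is refused whole. A call with a gripper value outside its range is refused whole. "hand" is the opening, from 0 (shut) to 1 (fully open), set as the call begins (left out, the last holds). The fingers move at their own pace and stop on an object; "force" is the grip in N (left out, the last holds). Time passes only in rows, so rows that do not move let the fingers close. It gives the time, the measured TCP pose, the force, the opening and the grip force at its end, in the units of the state.
- monitor.observe(): the state, without advancing time (a new reading comes with each control period).
- vision.snapshot(name): name is "side" or "top"; returns the picture (480x640x3 uint8, red, green, blue); there is no depth.
- vision.camera_params(name): a dict with "K" (3x3 intrinsics, pixels), "view" (4x4, takes a point from world to camera coordinates). Camera axes: x right, y down, z forward; pixel columns grow to the right and rows downward; lengths in m; the calibration is good to about 2 mm. A picture is of the moment at which its call begins. camera_params takes no time and is no camera call.
- manip.job_done(): hands the job in; it is judged then, once.
Trained networks look in the newest picture that a camera, given by its name, has taken for a name from the list of things; names that differ only in an ending like _2 or _b are one class to them, and where a whole thing is asked for, a point or a joint stands for the part that bears it (a point fixed in the world has none). Each returns a list of dicts, best first, with "score" (0 to 1); they miss things now and then, are a little off and sometimes report something else, mostly with a low value. They report only what shows in the picture. A call takes as long as a camera call. They do not tell look-alikes from the thing itself.
- models.search_frame(camera, name): "at" ([column, row] in pixels, amid what is visible of it).
- models.cut_out(camera, name): "mask" (480x640 bool, what is visible of it) and "at" ([column, row] in pixels, amid what is visible of it).
The state is a dict: "clock": time; "joints": joint angles; "dq": joint speeds; "tau": joint torques, N m; "tool_pos": TCP position; "eef_rot": TCP orientation; "ft_force": force on the tool from outside, world axes, zero at the start; "torque": the same for the moment, N m; "gripper_width": finger opening in m; "finger_force": force on a finger pad.
Only numpy, scipy, OpenCV 4.12 (cv2) and the standard library are available. Lean on these libraries where they do the work, as an engineer would, in place of code of your own. Each camera call takes 0.05 s, during which the arm holds its last target. There are 200 camera calls.

### The job

The small immersion oil bottle stands at the back of the white reagent stand, behind the tall bottle, the lidded jar and the middle-sized bottle. First clear these three out of the way, upright, onto the aluminium tray; then fetch the oil bottle and stand it in the middle of the round black pad; then put the three back on the stand, each on the same marked circle where it stood at the start. Knock nothing over and leave the petri dish and the tally counter where they are.

Things in the scene. Friction and masses are not known exactly. Their poses are not given: they have to be found in the camera images.
- alcohol_bottle: The tall bottle: round white body 64 mm across up to 143 mm, cap 37 mm across from there to 170 mm (top); about 0.36 kg. Origin at the centre of its underside, z up. Easiest taken by the cap. So tall that a gripper reaching down for a lower neighbour on the stand may strike it: best moved off first and put back last.
- jar: The lidded staining jar: clear round body 52 mm across, 85 mm high, with a black knobbed lid fixed to it (86 to 108 mm, top; lid and the space round its knob act as one solid disc 55 mm across); about 0.19 kg. Origin at the centre of its underside, z up. Take it by the lid.
- stain_bottle: The middle-sized bottle (the one that starts on the stand; a like one far to the right by the tube rack plays no part): round body 40 mm across up to 74 mm, then a cap 23 mm across up to 88 mm (top); about 0.09 kg. Origin at the centre of its underside, z up.
- oil_bottle: The small immersion oil bottle: brown round body 23 mm across up to 49 mm, then a cap 13 mm across up to 58 mm (top); about 0.03 kg. Origin at the centre of its underside, z up. It starts on the stand behind the other three.
- stand: White reagent stand, fixed: plate 150 (x) by 240 mm (y), top 10 mm above its origin (centre of its underside, on the worktop); back wall (+x edge) 36 mm high. Its x axis points from front to back. Three marked circles, 72 mm across, at x = -35 mm, y = -76, 0, +76 mm; the three larger containers start on them in any order. The oil bottle starts behind, at x about +23 mm, y between -50 and +50 mm.
- tray: The empty aluminium tray, fixed, to the left or to the right of the stand: 124 mm (x) by 284 mm (y), floor 4 mm above its origin (centre of its underside, on the worktop), lip 9 mm high and 4 mm thick all round. Three containers fit side by side along its y axis, 92 mm apart.
- pad: The round black rubber pad, fixed flat on the worktop near the robot: 76 mm across, 6 mm thick, with a thin circle round its middle. Origin at the centre of its underside.
- dish: The petri dish, 60 mm across, 16 mm high, loose on the worktop; to be left alone. Origin at the centre of its underside.
- counter: The small grey tally counter, about 55 x 69 mm, 19 mm high, loose on the worktop behind the work; to be left alone. Origin at the centre of its underside.
Mind the look-alikes: they are no part of the job. Leave any green or pink look-alike of the jar alone. There is more than one size of the alcohol_bottle; the job needs the larger.

How it is judged:
On the way, in this order (a step that is already met when the one before it is completed fails the run):
1. the tall bottle, the jar and the middle-sized bottle all stand upright on the tray, with the oil bottle still in its place (x of alcohol_bottle in the frame of tray between -0.05 and 0.05 m and y of alcohol_bottle in the frame of tray between -0.128 and 0.128 m and z of each of alcohol_bottle, jar, stain_bottle in the frame of tray below 0.012 m and angle between each of alcohol_bottle, jar, stain_bottle's own z axis and vertical below 0.15 rad and linear speed of each of alcohol_bottle, jar, stain_bottle below 0.05 m/s and x of jar in the frame of tray between -0.05 and 0.05 m and y of jar in the frame of tray between -0.128 and 0.128 m and x of stain_bottle in the frame of tray between -0.05 and 0.05 m and y of stain_bottle in the frame of tray between -0.128 and 0.128 m and distance of oil_bottle from where it was at the start of the episode below 0.02 m), for 0.2 s.
2. the oil bottle stands upright in the middle of the pad, with the other three still on the tray (horizontal distance between oil_bottle and pad below 0.015 m and z of oil_bottle in the frame of pad below 0.012 m and linear speed of oil_bottle below 0.02 m/s and angle between oil_bottle's own z axis and vertical below 0.1 rad and x of alcohol_bottle in the frame of tray between -0.05 and 0.05 m and y of alcohol_bottle in the frame of tray between -0.128 and 0.128 m and z of each of alcohol_bottle, jar, stain_bottle in the frame of tray below 0.012 m and angle between each of alcohol_bottle, jar, stain_bottle's own z axis and vertical below 0.15 rad and linear speed of each of alcohol_bottle, jar, stain_bottle below 0.05 m/s and x of jar in the frame of tray between -0.05 and 0.05 m and y of jar in the frame of tray between -0.128 and 0.128 m and x of stain_bottle in the frame of tray between -0.05 and 0.05 m and y of stain_bottle in the frame of tray between -0.128 and 0.128 m), for 0.2 s.
At the end, for the whole second after the job is handed in: The oil bottle stands upright within 15 mm of the middle of the pad; the tall bottle, the jar and the middle-sized bottle stand upright on the stand, each within 12 mm of where it stood at the start; all released and at rest (horizontal distance between oil_bottle and pad below 0.015 m and z of oil_bottle in the frame of pad below 0.012 m and linear speed of each of oil_bottle, alcohol_bottle, jar, stain_bottle below 0.02 m/s and angle between each of oil_bottle, alcohol_bottle, jar, stain_bottle's own z axis and vertical below 0.1 rad and distance of each of alcohol_bottle, jar, stain_bottle from where it was at the start of the episode below 0.012 m); the robot touches nothing.
It fails at once if a bottle or the jar is knocked over (angle between any of alcohol_bottle, jar, stain_bottle, oil_bottle's own z axis and vertical above 0.6 rad).
It fails at once if the petri dish or the tally counter is moved more than 20 mm (distance of any of dish, counter from where it was at the start of the episode above 0.02 m).
It also fails if it takes over 136 s, if anything falls off the work surface, if the arm or the gripper's body presses on something with over 40 N, if the wrist force passes 120 N, or if a joint passes its speed limit or range.

## Working session

There is one attempt and no reset: what is moved stays moved. The work goes in short steps, Python scripts to look and compute and a tool call to move; the robot and the scene stay as the last step left them, time stands still between calls to the robot, and variables do not carry over. Pictures are saved under pics/ and viewed, at most 14 in all, crops included, and the job is handed in when it is done.

Besides the shell and the picture viewer there is one more tool, called after "Call:" as name([rows], argument=value, ...), one row to a line, values as JSON. play_rows: Moves the arm, as the interface text tells. Its arguments: {"type":"object","properties":{"plan":{"type":"array"},"hand":{"type":"number"},"force":{"type":"number"}},"required":["plan"]}

```bash
mkdir -p pics
cat > h.py <<'E'
import numpy as np, cv2
from station import monitor, vision, manip, models
def snap(n,f=None):
    im=vision.snapshot(n)
    if f: cv2.imwrite('pics/'+f,im[:,:,::-1])
    return im
def proj(n,p):
    c=vision.camera_params(n);p=np.atleast_2d(p)
    q=(np.c_[p,np.ones(len(p))]@np.array(c['view']).T)[:,:3]@np.array(c['K']).T
    return q[:,:2]/q[:,2:]
def onplane(n,uv,z):
    c=vision.camera_params(n);V=np.array(c['view']);R=V[:3,:3];t=V[:3,3]
    o=-R.T@t;d=R.T@np.linalg.inv(c['K'])@np.array([uv[0],uv[1],1.])
    return o+d*(z-o[2])/d[2]
def cam(n):
    V=np.array(vision.camera_params(n)['view']);return -V[:3,:3].T@V[:3,3]
E
python3 - <<'E'
from h import *
for n in ('side','top'):
    snap(n,n+'0.png');print(n,cam(n).round(3))
    for o in ['alcohol_bottle','jar','stain_bottle','oil_bottle','stand','tray','pad','dish','counter']:
        print(o,[(round(r['score'],2),np.round(r['at']).tolist(),onplane(n,r['at'],0.0).round(3).tolist()[:2]) for r in models.search_frame(n,o)][:4])
s=monitor.observe();print(s)
E
```

```text
side [ 0.103 -0.739  0.579]
alcohol_bottle [(0.8, [270.0, 290.0], [0.332, -0.191]), (0.65, [384.0, 244.0], [0.592, -0.2])]
jar [(0.91, [432.0, 318.0], [0.534, -0.404]), (0.9, [328.0, 319.0], [0.384, -0.307]), (0.82, [298.0, 392.0], [0.271, -0.402])]
stain_bottle [(0.88, [408.0, 291.0], [0.544, -0.33]), (0.75, [434.0, 319.0], [0.536, -0.407])]
oil_bottle [(0.73, [438.0, 277.0], [0.614, -0.334]), (0.28, [330.0, 204.0], [0.581, -0.015])]
stand [(0.69, [450.0, 316.0], [0.563, -0.417])]
tray [(0.64, [330.0, 200.0], [0.591, -0.001])]
pad [(0.61, [282.0, 225.0], [0.447, -0.025])]
dish [(0.93, [306.0, 279.0], [0.403, -0.201])]
counter [(0.86, [466.0, 254.0], [0.71, -0.315])]
top [ 0.298 -0.186  1.06 ]
alcohol_bottle [(0.86, [374.0, 212.0], [0.54, -0.296]), (0.75, [408.0, 220.0], [0.524, -0.368]), (0.65, [356.0, 315.0], [0.319, -0.256])]
jar [(0.79, [446.0, 228.0], [0.508, -0.451]), (0.73, [447.0, 346.0], [0.258, -0.447]), (0.68, [400.0, 292.0], [0.37, -0.349])]
stain_bottle [(0.7, [409.0, 220.0], [0.524, -0.372])]
oil_bottle [(0.55, [411.0, 192.0], [0.587, -0.377]), (0.32, [375.0, 213.0], [0
[... 265 characters left out ...]
0, 'joints': array([ 1.19972931e+00,  3.78891558e-01,  1.73421413e+00, -1.73389701e-05,
        1.02849804e+00, -3.32995355e-02]), 'dq': array([ 9.05150143e-04, -3.66896456e-05,  5.07077354e-04,  1.53528188e-03,
        1.08418922e-03, -3.06264413e-03]), 'tau': array([ 3.17565318e-03, -7.63746357e+01, -4.34713447e+01,  6.53509051e-02,
        3.91319627e-02, -3.50844311e-05]), 'tool_pos': array([0.23197778, 0.6604498 , 0.22193066]), 'eef_rot': array([ 6.16275582e-06,  1.68077664e-01,  9.85773756e-01, -6.91394917e-06]), 'ft_force': array([ 0.13118583, -0.48529325,  0.16784796]), 'torque': array([-0.02502932, -0.03235167, -0.02854257]), 'finger_force': 0.0, 'gripper_width': 0.0912223084300119}
```

View pics/side0.png

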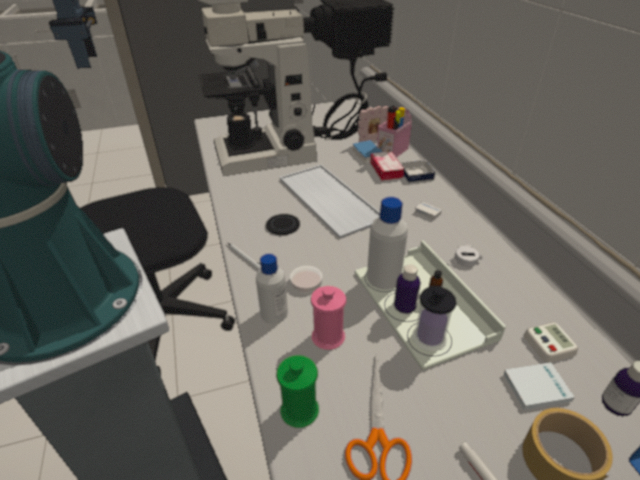

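View pics/top0.png

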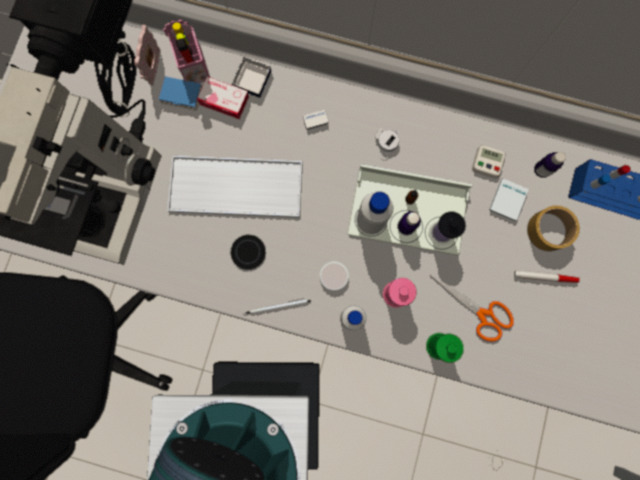

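Top view: the stand is at (410,210), with the tall bottle (377,207), the stain bottle (409,222), the jar (447,230) and the oil bottle (411,197). The tray is at (235,187), the pad at (248,252), the dish at (335,276) and the counter at (387,140).

Look-alikes off the stand are the small alcohol bottle (353,318), the pink jar (402,292), the green jar (446,347) and a second stain bottle (549,164). The ones that fit the description are those on the stand, since they are the larger bottle and the black-lidded jar. Next I'll measure with masks and confirm in a crop.

```bash
cat >> h.py <<'E'
from scipy.optimize import minimize
DIM={'alcohol_bottle':[(32,0,143),(18.5,143,170)],'jar':[(26,0,85),(27.5,86,108)],'stain_bottle':[(20,0,74),(11.5,74,88)],'oil_bottle':[(11.5,0,49),(6.5,49,58)],'pad':[(38,0,6)],'dish':[(30,0,16)]}
A=np.linspace(0,2*np.pi,40)
S=4
def draw(n,polys,roi):
    m=np.zeros(((roi[3]-roi[1])*S,(roi[2]-roi[0])*S),np.uint8)
    for P in polys:
        uv=((proj(n,P)-roi[:2]+.5)*S).astype(np.float32)
        cv2.fillConvexPoly(m,np.round(cv2.convexHull(uv)*16).astype(np.int32),255,shift=4)
    return cv2.resize(m,None,fx=1/S,fy=1/S,interpolation=cv2.INTER_AREA)/255.
def cyl(o,x,y,z0):
    return [np.r_[np.c_[x+r/1e3*np.cos(A),y+r/1e3*np.sin(A),A*0+z0+a/1e3],np.c_[x+r/1e3*np.cos(A),y+r/1e3*np.sin(A),A*0+z0+b/1e3]] for r,a,b in DIM[o]]
def getmask(n,o,near):
    rs=models.cut_out(n,o)
    rs=[r for r in rs if np.linalg.norm(np.array(r['at'])-near)<25]
    return rs[0]['mask'] if rs else None
def fit(masks,polyf,x0,occ=None,step=.01):
    """masks {cam:mask}; occ {cam:bool mask to ignore}"""
    R={}
    for n,m in masks.items():
        ys,xs=np.nonzero(m);R[n]=(max(xs.min()-12,0),max(ys.min()-12,0),min(xs.max()+13,640),min(ys.max()+13,480))
    def f(p):
        e=0
        for n,m in masks.items():
            r=R[n];d=np.abs(draw(n,polyf(p),r)-m[r[1]:r[3],r[0]:r[2]])
            if occ and n in occ:d=d[~occ[n][r[1]:r[3],r[0]:r[2]]]
            e+=d.sum()/m.sum()
        return e
    x0=np.array(x0,float)
    s=np.vstack([x0]+[x0+step*(1 if i<2 else 5)*np.eye(len(x0))[i] for i in range(len(x0))])
    r=minimize(f,x0,method='Nelder-Mead',options=dict(initial_simplex=s,xatol=1e-4,fatol=1e-4,maxiter=400))
    return r.x,r.fun
def box(x,y,a,lx,ly,h,x0=0):
    c,s=np.cos(a),np.sin(a)
    return np.array([[x+c*u-s*v,y+s*u+c*v,z] for u in (x0-lx/2,x0+lx/2) for v in (-ly/2,ly/2) for z in (0,h)])
E
cat > m.py <<'E'
from h import *
at={'top':dict(alcohol_bottle=(376,208),jar=(447,228),stain_bottle=(409,222),oil_bottle=(411,195),pad=(248,252),dish=(335,276),tray=(235,187),stand=(415,205)),
'side':dict(alcohol_bottle=(386,248),jar=(434,317),stain_bottle=(408,289),oil_bottle=(437,277),pad=(282,225),dish=(306,279),tray=(330,200),stand=(450,310))}
im={n:snap(n) for n in at}
M={n:{o:getmask(n,o,p) for o,p in d.items()} for n,d in at.items()}
for n in M: print(n,{o:(None if m is None else int(m.sum())) for o,m in M[n].items()})
x0=dict(alcohol_bottle=(.51,-.29),jar=(.49,-.435),stain_bottle=(.505,-.36),oil_bottle=(.57,-.37),pad=(.45,-.024),dish=(.4,-.21))
for o,p in x0.items():
    for cams in (['top'],['side'],['top','side']):
        ms={n:M[n][o] for n in cams if M[n][o] is not None}
        if len(ms)<len(cams): continue
        occ={n:np.any([M[n][q] for q in x0 if q!=o and M[n][q] is not None],axis=0) for n in cams}
        z=0 if o in('pad','dish') else .01
        x,e=fit(ms,lambda p:cyl(o,p[0],p[1],z),p,occ);print(o,cams,x.round(4),round(e,3))
for cams in (['top'],['side'],['top','side']):
    print('tray',cams,*fit({n:M[n]['tray'] for n in cams},lambda p:[box(*p,.124,.284,.009)],(.591,.003,-.05)))
    # stand: all objects ignored
    occ={n:np.any([M[n][q] for q in x0 if M[n][q] is not None],axis=0) for n in cams}
    print('stand',cams,*fit({n:M[n]['stand'] for n in cams},lambda p:[box(*p,.15,.24,.010),box(*p,.006,.24,.036,.072)],(.54,-.37,-.08),occ))
c=cv2.resize(im['side'][180:370,330:530],None,fx=3,fy=3,interpolation=cv2.INTER_CUBIC)
cv2.imwrite('pics/crop1.png',c[:,:,::-1])
np.savez('m.npz',**{n+o:m for n in M for o,m in M[n].items() if m is not None})
E
python3 m.py
```

```text
top {'alcohol_bottle': 1208, 'jar': 897, 'stain_bottle': 399, 'oil_bottle': None, 'pad': 977, 'dish': None, 'tray': 7322, 'stand': 5258}
side {'alcohol_bottle': 2846, 'jar': 2031, 'stain_bottle': 1017, 'oil_bottle': 221, 'pad': 543, 'dish': 727, 'tray': 3697, 'stand': 6095}
alcohol_bottle ['top'] [ 0.5154 -0.2844] 0.136
alcohol_bottle ['side'] [ 0.5203 -0.2848] 0.114
alcohol_bottle ['top', 'side'] [ 0.5191 -0.2862] 0.259
jar ['top'] [ 0.4923 -0.4317] 0.124
jar ['side'] [ 0.494  -0.4362] 0.169
jar ['top', 'side'] [ 0.4942 -0.4351] 0.314
stain_bottle ['top'] [ 0.505  -0.3592] 0.209
stain_bottle ['side'] [ 0.5077 -0.3594] 0.094
stain_bottle ['top', 'side'] [ 0.5065 -0.3602] 0.309
oil_bottle ['side'] [ 0.5639 -0.37  ] 0.118
pad ['top'] [ 0.4501 -0.0263] 0.052
pad ['side'] [ 0.4492 -0.0213] 0.176
pad ['top', 'side'] [ 0.449  -0.0253] 0.283
dish ['side'] [ 0.3991 -0.2075] 0.068
tray ['top'] [ 0.59349716  0.00606388 -0.03090702] 0.027682354012350637
stand ['top'] [ 0.54334402 -0.36809991 -0.16235255] 0.1071181915139582
tray ['side'] [ 0.59116502  0.00882329 -0.03722829] 0.052375269826621475
stand ['side'] [ 0.54218884 -0.36510626 -0.17026402] 0.052567035017452426
tray ['top', 'side'] [ 0.59224945  0.00704507 -0.03385024] 0.0998038393834631
stand ['top', 'side'] [ 0.54262222 -0.36599528 -0.1721861 ] 0.17439409580999474
```

View pics/crop1.png

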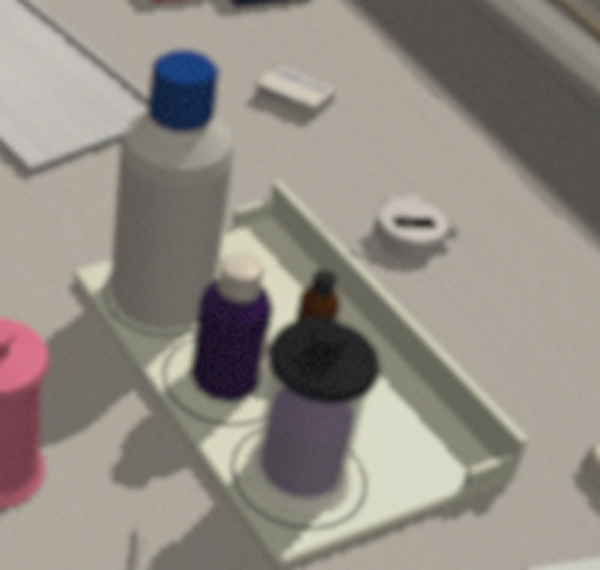

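The crop shows the tall blue-capped bottle (187,200), the small-capped purple stain bottle (235,330), the brown oil bottle (320,300) and the black-lidded jar (320,420) all on the stand. The measured positions match the marked circles to about 2 mm. Before crossing, I'll check how tall the microscope is.

Run:
```python
from h import *
for n in('side','top'):
  for p in [(.45,.3),(.65,.3),(.75,.2)]:
    print(n,p,[proj(n,[[*p,z]]).round(0)[0].tolist() for z in (0,.1,.2,.3,.4,.5)])
```

```text
side (0.45, 0.3) [[225.0, 164.0], [219.0, 129.0], [213.0, 90.0], [206.0, 46.0], [198.0, -3.0], [189.0, -60.0]]
side (0.65, 0.3) [[290.0, 146.0], [288.0, 112.0], [286.0, 75.0], [284.0, 34.0], [281.0, -13.0], [278.0, -65.0]]
side (0.75, 0.2) [[338.0, 150.0], [339.0, 116.0], [340.0, 78.0], [340.0, 36.0], [341.0, -11.0], [342.0, -65.0]]
top (0.45, 0.3) [[95.0, 249.0], [72.0, 242.0], [43.0, 232.0], [8.0, 221.0], [-38.0, 205.0], [-100.0, 185.0]]
top (0.65, 0.3) [[102.0, 159.0], [81.0, 143.0], [55.0, 123.0], [22.0, 98.0], [-20.0, 67.0], [-76.0, 25.0]]
top (0.75, 0.2) [[151.0, 117.0], [135.0, 97.0], [115.0, 72.0], [90.0, 42.0], [58.0, 3.0], [16.0, -48.0]]
```

Call:
play_rows([
  {"tz": -1,"az": 1},
  {"tz": -1,"az": 1},
  {"tz": -1,"az": 1},
  {"tz": -1,"az": 1},
  {"tz": -1,"az": 1},
], hand=1, force=30)

```text
invalid input at $.plan[0]: expected keys tx, ty, tz, ax, ay, az
```

Call:
play_rows([
  {"tx": 0,"ty": 0,"tz": -1,"ax": 0,"ay": 0,"az": 1},
  {"tx": 0,"ty": 0,"tz": -1,"ax": 0,"ay": 0,"az": 1},
  {"tx": 0,"ty": 0,"tz": -1,"ax": 0,"ay": 0,"az": 1},
  {"tx": 0,"ty": 0,"tz": -1,"ax": 0,"ay": 0,"az": 1},
  {"tx": 0,"ty": 0,"tz": -1,"ax": 0,"ay": 0,"az": 1},
], hand=1, force=30)

```text
clock: 2.32
tool_pos: [0.2319, 0.6601, 0.424]
eef_rot: [-0.0, 0.379, 0.925, 0.0]
ft_force: [-0.4, 0.2, -0.2]
gripper_width: 0.0913
finger_force: 0.0
```

Call:
play_rows([
  {"tx": 0,"ty": 0,"tz": -1,"ax": 0,"ay": 0,"az": 1},
  {"tx": 0,"ty": 0,"tz": -1,"ax": 0,"ay": 0,"az": 1},
  {"tx": 0,"ty": 0,"tz": -1,"ax": 0,"ay": 0,"az": 1},
  {"tx": 0,"ty": 0,"tz": -1,"ax": 0,"ay": 0,"az": 1},
  {"tx": 0,"ty": 0,"tz": 0,"ax": 0,"ay": 0,"az": 1},
])

```text
clock: 2.73
tool_pos: [0.2322, 0.6611, 0.5915]
eef_rot: [-0.001, 0.571, 0.821, 0.005]
ft_force: [0.5, 1.1, 1.0]
gripper_width: 0.0912
finger_force: 0.0
```

Call:
play_rows([
  {"tx": 0,"ty": 0,"tz": 0,"ax": 0,"ay": 0,"az": 1},
  {"tx": 0,"ty": 0,"tz": 0,"ax": 0,"ay": 0,"az": 1},
  {"tx": 0,"ty": 0,"tz": 0,"ax": 0,"ay": 0,"az": 1},
  {"tx": 0,"ty": 0,"tz": 0,"ax": 0,"ay": 0,"az": 1},
  {"tx": 0,"ty": 0,"tz": 0,"ax": 0,"ay": 0,"az": 0},
])

```text
clock: 3.15
tool_pos: [0.232, 0.6604, 0.5819]
eef_rot: [0.0, 0.705, 0.71, -0.0]
ft_force: [0.3, 0.7, -0.6]
gripper_width: 0.0917
finger_force: 0.0
```

Call:
play_rows([
  {"tx": -0.7,"ty": 0.7,"tz": 0,"ax": 0,"ay": 0,"az": 0},
  {"tx": -0.7,"ty": 0.7,"tz": 0,"ax": 0,"ay": 0,"az": 0},
  {"tx": -0.7,"ty": 0.7,"tz": 0,"ax": 0,"ay": 0,"az": 0},
  {"tx": -0.7,"ty": 0.7,"tz": 0,"ax": 0,"ay": 0,"az": 0},
  {"tx": -0.7,"ty": 0.7,"tz": 0,"ax": 0,"ay": 0,"az": 0},
])

```text
clock: 3.57
tool_pos: [0.3745, 0.5206, 0.582]
eef_rot: [0.0, 0.702, 0.712, 0.0]
ft_force: [0.1, 0.4, -0.5]
gripper_width: 0.0914
finger_force: 0.0
```

Call:
play_rows([
  {"tx": -0.7,"ty": 0.7,"tz": 0,"ax": 0,"ay": 0,"az": 0},
  {"tx": -0.7,"ty": 0.7,"tz": 0,"ax": 0,"ay": 0,"az": 0},
  {"tx": -0.7,"ty": 0.7,"tz": 0,"ax": 0,"ay": 0,"az": 0},
  {"tx": -0.7,"ty": 0.7,"tz": 0,"ax": 0,"ay": 0,"az": 0},
  {"tx": -0.7,"ty": 0.7,"tz": 0,"ax": 0,"ay": 0,"az": 0},
])

```text
clock: 3.98
tool_pos: [0.5162, 0.3819, 0.5821]
eef_rot: [0.0, 0.702, 0.712, 0.0]
ft_force: [0.4, 0.6, -0.5]
gripper_width: 0.0913
finger_force: 0.0
```

Call:
play_rows([
  {"tx": -1,"ty": 0,"tz": 0,"ax": 0,"ay": 0,"az": 0},
  {"tx": -1,"ty": 0,"tz": 0,"ax": 0,"ay": 0,"az": 0},
  {"tx": -1,"ty": 0,"tz": 0,"ax": 0,"ay": 0,"az": 0},
  {"tx": -1,"ty": 0,"tz": 0,"ax": 0,"ay": 0,"az": 0},
  {"tx": -1,"ty": 0,"tz": 0,"ax": 0,"ay": 0,"az": 0},
])

```text
clock: 4.4
tool_pos: [0.5169, 0.1818, 0.582]
eef_rot: [0.0, 0.702, 0.712, 0.0]
ft_force: [-0.0, -0.0, 1.3]
gripper_width: 0.0909
finger_force: 0.0
```

Call:
play_rows([
  {"tx": -1,"ty": 0,"tz": 0,"ax": 0,"ay": 0,"az": 0},
  {"tx": -1,"ty": 0,"tz": 0,"ax": 0,"ay": 0,"az": 0},
  {"tx": -1,"ty": 0,"tz": 0,"ax": 0,"ay": 0,"az": 0},
  {"tx": -1,"ty": 0,"tz": 0,"ax": 0,"ay": 0,"az": 0},
  {"tx": -1,"ty": 0,"tz": 0,"ax": 0,"ay": 0,"az": 0},
])

```text
clock: 4.82
tool_pos: [0.5191, -0.0182, 0.5822]
eef_rot: [0.0, 0.702, 0.712, 0.0]
ft_force: [0.5, 0.4, -1.7]
gripper_width: 0.0914
finger_force: 0.0
```

Call:
play_rows([
  {"tx": -1,"ty": 0,"tz": 0,"ax": 0,"ay": 0,"az": 0},
  {"tx": -1,"ty": 0,"tz": 0,"ax": 0,"ay": 0,"az": 0},
  {"tx": -1,"ty": 0,"tz": 0,"ax": 0,"ay": 0,"az": 0},
  {"tx": -1,"ty": 0,"tz": 0,"ax": 0,"ay": 0,"az": 0},
  {"tx": 0,"ty": 0,"tz": 0,"ax": 0,"ay": 0,"az": 0},
])

```text
clock: 5.23
tool_pos: [0.521, -0.1815, 0.5814]
eef_rot: [-0.0, 0.703, 0.711, -0.001]
ft_force: [0.9, 1.2, 0.0]
gripper_width: 0.0913
finger_force: 0.0
```

Call:
play_rows([
  {"tx": -0.87,"ty": 0,"tz": 0.4,"ax": 0,"ay": 0,"az": 0.12},
  {"tx": -0.87,"ty": -0.02,"tz": 0.4,"ax": 0,"ay": 0,"az": 0},
  {"tx": -0.87,"ty": -0.03,"tz": 0.4,"ax": 0,"ay": 0,"az": 0},
  {"tx": 0,"ty": 0,"tz": 1,"ax": 0,"ay": 0,"az": 0},
  {"tx": 0,"ty": 0,"tz": 1,"ax": 0,"ay": 0,"az": 0},
])

```text
clock: 5.65
tool_pos: [0.5199, -0.2823, 0.4535]
eef_rot: [0.001, 0.707, 0.708, 0.0]
ft_force: [1.2, -0.3, -0.5]
gripper_width: 0.0914
finger_force: 0.0
```

Call:
play_rows([
  {"tx": 0,"ty": 0,"tz": 1,"ax": 0,"ay": 0,"az": 0},
  {"tx": 0,"ty": 0,"tz": 1,"ax": 0,"ay": 0,"az": 0},
  {"tx": 0,"ty": 0,"tz": 1,"ax": 0,"ay": 0,"az": 0},
  {"tx": 0,"ty": 0,"tz": 1,"ax": 0,"ay": 0,"az": 0},
  {"tx": 0,"ty": 0,"tz": 1,"ax": 0,"ay": 0,"az": 0},
])

```text
clock: 6.07
tool_pos: [0.5197, -0.2803, 0.2524]
eef_rot: [0.0, 0.706, 0.709, 0.0]
ft_force: [0.9, -0.7, 0.5]
gripper_width: 0.091
finger_force: 0.0
```

Call:
play_rows([
  {"tx": 0,"ty": 0,"tz": 1,"ax": 0,"ay": 0,"az": 0},
  {"tx": 0,"ty": 0,"tz": 0,"ax": 0,"ay": 0,"az": 0},
  {"tx": 0,"ty": 0,"tz": 0,"ax": 0,"ay": 0,"az": 0},
])

```text
clock: 6.32
tool_pos: [0.5193, -0.2802, 0.2133]
eef_rot: [-0.002, 0.706, 0.708, -0.0]
ft_force: [0.5, -0.5, 0.7]
gripper_width: 0.0911
finger_force: 0.0
```

Run:
```python
from h import *
im=snap('side');c=cv2.resize(im[120:320,300:500],None,fx=2.5,fy=2.5,interpolation=cv2.INTER_CUBIC)
cv2.imwrite('pics/g1.png',c[:,:,::-1]);s=monitor.observe();print(s['tool_pos'],s['eef_rot'])
```

```text
[ 0.52053891 -0.28094222  0.21547065] [2.38751065e-04 7.06277908e-01 7.07934641e-01 6.23298139e-05]
```

View pics/g1.png

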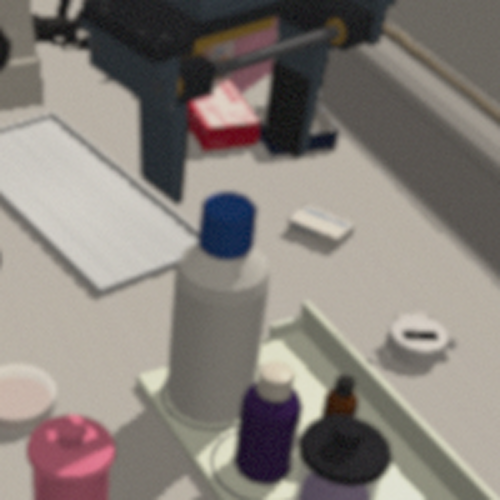

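The fingers straddle the blue cap (227,225 in the crop) front to back, ready to descend.

Call:
play_rows([
  {"tx": -0.13,"ty": 0,"tz": 0.62,"ax": 0,"ay": 0,"az": 0},
  {"tx": 0,"ty": 0,"tz": 0.62,"ax": 0,"ay": 0,"az": 0},
  {"tx": 0,"ty": 0,"tz": 0,"ax": 0,"ay": 0,"az": 0},
])

```text
clock: 6.62
tool_pos: [0.5197, -0.2859, 0.1639]
eef_rot: [-0.0, 0.707, 0.708, -0.0]
ft_force: [-0.5, 0.5, -1.2]
gripper_width: 0.0914
finger_force: 0.0
```

Call:
play_rows([
  {"tx": 0,"ty": 0,"tz": 0,"ax": 0,"ay": 0,"az": 0},
  {"tx": 0,"ty": 0,"tz": 0,"ax": 0,"ay": 0,"az": 0},
  {"tx": 0,"ty": 0,"tz": 0,"ax": 0,"ay": 0,"az": 0},
  {"tx": 0,"ty": 0,"tz": 0,"ax": 0,"ay": 0,"az": 0},
  {"tx": 0,"ty": 0,"tz": 0,"ax": 0,"ay": 0,"az": 0},
], hand=0, force=30)

```text
clock: 7.03
tool_pos: [0.5204, -0.2862, 0.1656]
eef_rot: [0.001, 0.707, 0.707, 0.0]
ft_force: [0.4, 0.2, -0.2]
gripper_width: 0.0606
finger_force: 0.0
```

Call:
play_rows([
  {"tx": 0,"ty": 0,"tz": 0,"ax": 0,"ay": 0,"az": 0},
  {"tx": 0,"ty": 0,"tz": 0,"ax": 0,"ay": 0,"az": 0},
  {"tx": 0,"ty": 0,"tz": 0,"ax": 0,"ay": 0,"az": 0},
  {"tx": 0,"ty": 0,"tz": 0,"ax": 0,"ay": 0,"az": 0},
  {"tx": 0,"ty": 0,"tz": 0,"ax": 0,"ay": 0,"az": 0},
])

```text
clock: 7.45
tool_pos: [0.5199, -0.286, 0.1643]
eef_rot: [0.0, 0.707, 0.707, 0.0]
ft_force: [0.9, 0.5, 0.7]
gripper_width: 0.0368
finger_force: 30.0
```

Call:
play_rows([
  {"tx": 0,"ty": 0,"tz": -0.3,"ax": 0,"ay": 0,"az": 0},
  {"tx": 0,"ty": 0,"tz": -0.6,"ax": 0,"ay": 0,"az": 0},
  {"tx": 0,"ty": 0,"tz": -0.6,"ax": 0,"ay": 0,"az": 0},
  {"tx": 0,"ty": 0,"tz": 0,"ax": 0,"ay": 0,"az": 0},
  {"tx": 0.4,"ty": 0,"tz": 0,"ax": 0,"ay": 0,"az": 0},
])

```text
clock: 7.87
tool_pos: [0.5206, -0.2716, 0.226]
eef_rot: [0.002, 0.707, 0.707, 0.0]
ft_force: [-0.2, -0.1, -3.7]
gripper_width: 0.0364
finger_force: 30.0
```

Call:
play_rows([
  {"tx": 0.7,"ty": 0.15,"tz": 0,"ax": 0,"ay": 0,"az": 0},
  {"tx": 0.9,"ty": 0.2,"tz": 0,"ax": 0,"ay": 0,"az": 0},
  {"tx": 0.9,"ty": 0.2,"tz": 0,"ax": 0,"ay": 0,"az": 0},
  {"tx": 0.9,"ty": 0.2,"tz": 0,"ax": 0,"ay": 0,"az": 0},
  {"tx": 0.9,"ty": 0.2,"tz": 0,"ax": 0,"ay": 0,"az": 0},
])

```text
clock: 8.28
tool_pos: [0.557, -0.0957, 0.2235]
eef_rot: [-0.001, 0.707, 0.707, -0.0]
ft_force: [0.5, -0.5, -3.0]
gripper_width: 0.0364
finger_force: 30.0
```

Call:
play_rows([
  {"tx": 0.9,"ty": 0.2,"tz": 0,"ax": 0,"ay": 0,"az": 0},
  {"tx": 0.9,"ty": 0.2,"tz": 0,"ax": 0,"ay": 0,"az": 0},
  {"tx": 0.9,"ty": 0.2,"tz": 0,"ax": 0,"ay": 0,"az": 0},
  {"tx": 0.9,"ty": 0.2,"tz": 0,"ax": 0,"ay": 0,"az": 0},
  {"tx": 0.7,"ty": 0.13,"tz": 0,"ax": 0,"ay": 0,"az": 0},
])

```text
clock: 8.7
tool_pos: [0.5942, 0.077, 0.2235]
eef_rot: [-0.0, 0.707, 0.708, -0.0]
ft_force: [-0.8, -0.3, -3.2]
gripper_width: 0.0359
finger_force: 30.0
```

Call:
play_rows([
  {"tx": 0.4,"ty": 0,"tz": 0,"ax": 0,"ay": 0,"az": 0},
  {"tx": 0.2,"ty": 0,"tz": 0,"ax": 0,"ay": 0,"az": 0},
  {"tx": 0,"ty": 0,"tz": 0,"ax": 0,"ay": 0,"az": 0},
  {"tx": 0,"ty": 0,"tz": 0,"ax": 0,"ay": 0,"az": 0},
])

```text
clock: 9.03
tool_pos: [0.5942, 0.0978, 0.2238]
eef_rot: [-0.0, 0.707, 0.708, -0.0]
ft_force: [0.7, -0.8, -3.5]
gripper_width: 0.0362
finger_force: 30.0
```

Call:
play_rows([
  {"tx": 0,"ty": 0,"tz": 0.7,"ax": 0,"ay": 0,"az": 0},
  {"tx": 0,"ty": 0,"tz": 0.6,"ax": 0,"ay": 0,"az": 0},
  {"tx": 0,"ty": 0,"tz": 0.2,"ax": 0,"ay": 0,"az": 0},
  {"tx": 0,"ty": 0,"tz": 0.1,"ax": 0,"ay": 0,"az": 0},
  {"tx": 0,"ty": 0,"tz": 0,"ax": 0,"ay": 0,"az": 0},
])

```text
clock: 9.45
tool_pos: [0.5946, 0.0973, 0.1601]
eef_rot: [-0.0, 0.707, 0.707, -0.0]
ft_force: [-0.3, 0.0, -3.2]
gripper_width: 0.0364
finger_force: 30.0
```

Call:
play_rows([
  {"tx": 0,"ty": 0,"tz": 0,"ax": 0,"ay": 0,"az": 0},
  {"tx": 0,"ty": 0,"tz": 0,"ax": 0,"ay": 0,"az": 0},
  {"tx": 0,"ty": 0,"tz": 0,"ax": 0,"ay": 0,"az": 0},
  {"tx": 0,"ty": 0,"tz": 0,"ax": 0,"ay": 0,"az": 0},
  {"tx": 0,"ty": 0,"tz": 0,"ax": 0,"ay": 0,"az": 0},
], hand=1)

```text
clock: 9.87
tool_pos: [0.5952, 0.0982, 0.161]
eef_rot: [0.0, 0.707, 0.707, 0.0]
ft_force: [-0.7, 0.2, 0.8]
gripper_width: 0.0672
finger_force: 0.0
```

Call:
play_rows([
  {"tx": 0,"ty": 0,"tz": -0.3,"ax": 0,"ay": 0,"az": 0},
  {"tx": 0,"ty": 0,"tz": -0.5,"ax": 0,"ay": 0,"az": 0},
  {"tx": 0,"ty": 0,"tz": -0.5,"ax": 0,"ay": 0,"az": 0},
  {"tx": 0,"ty": 0,"tz": 0,"ax": 0,"ay": 0,"az": 0},
])

```text
clock: 10.2
tool_pos: [0.5968, 0.0984, 0.217]
eef_rot: [0.002, 0.707, 0.707, 0.002]
ft_force: [1.2, -0.3, 1.4]
gripper_width: 0.0908
finger_force: 0.0
```

Run:
```python
from h import *
im=snap('side')
cv2.imwrite('pics/g2.png',im[:,:,::-1])
m=getmask('side','alcohol_bottle',(352,150)); print(models.search_frame('side','alcohol_bottle'))
if m is not None: print(fit({'side':m},lambda p:cyl('alcohol_bottle',*p,.004),(.594,.098)))
```

```text
[{'at': [271.9, 294.3], 'score': 0.9}, {'at': [309.3, 152.6], 'score': 0.7}]
```

View pics/g2.png

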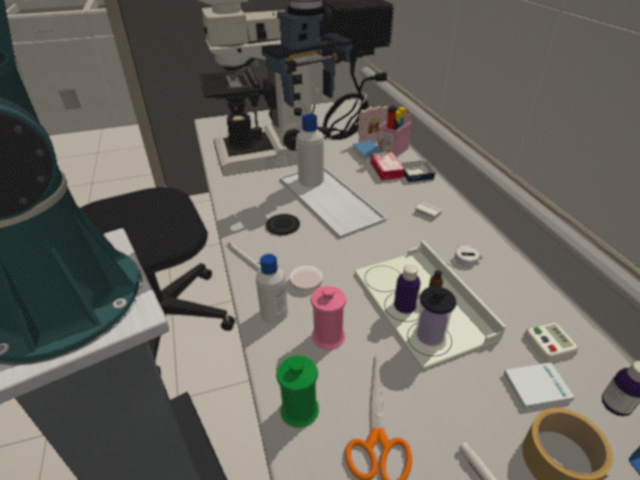

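The tall bottle stands upright at the left end of the tray (311,155). Next is the jar.

Call:
play_rows([
  {"tx": -0.95,"ty": -0.18,"tz": 0,"ax": 0,"ay": 0,"az": 0},
  {"tx": -0.95,"ty": -0.18,"tz": 0,"ax": 0,"ay": 0,"az": 0},
  {"tx": -0.95,"ty": -0.18,"tz": 0,"ax": 0,"ay": 0,"az": 0},
  {"tx": -0.95,"ty": -0.18,"tz": 0,"ax": 0,"ay": 0,"az": 0},
  {"tx": -0.95,"ty": -0.18,"tz": 0,"ax": 0,"ay": 0,"az": 0},
])

```text
clock: 10.77
tool_pos: [0.5578, -0.0933, 0.2116]
eef_rot: [-0.001, 0.707, 0.708, -0.0]
ft_force: [0.7, 0.3, -0.7]
gripper_width: 0.0909
finger_force: 0.0
```

Call:
play_rows([
  {"tx": -0.95,"ty": -0.18,"tz": 0,"ax": 0,"ay": 0,"az": 0},
  {"tx": -0.95,"ty": -0.18,"tz": 0,"ax": 0,"ay": 0,"az": 0},
  {"tx": -0.95,"ty": -0.18,"tz": 0,"ax": 0,"ay": 0,"az": 0},
  {"tx": -0.95,"ty": -0.18,"tz": 0,"ax": 0,"ay": 0,"az": 0},
  {"tx": -0.95,"ty": -0.18,"tz": 0,"ax": 0,"ay": 0,"az": 0},
])

```text
clock: 11.18
tool_pos: [0.5219, -0.2835, 0.2115]
eef_rot: [-0.001, 0.707, 0.707, -0.0]
ft_force: [1.0, -0.4, 0.0]
gripper_width: 0.0912
finger_force: 0.0
```

Call:
play_rows([
  {"tx": -0.95,"ty": -0.18,"tz": 0,"ax": 0,"ay": 0,"az": 0},
  {"tx": -0.95,"ty": -0.18,"tz": 0,"ax": 0,"ay": 0,"az": 0},
  {"tx": -0.95,"ty": -0.18,"tz": 0,"ax": 0,"ay": 0,"az": 0},
  {"tx": -0.95,"ty": -0.18,"tz": 0,"ax": 0,"ay": 0,"az": 0},
  {"tx": 0,"ty": 0,"tz": 0.6,"ax": 0,"ay": 0,"az": 0},
])

```text
clock: 11.6
tool_pos: [0.4946, -0.4408, 0.1914]
eef_rot: [0.003, 0.708, 0.706, -0.0]
ft_force: [1.0, 0.1, 0.9]
gripper_width: 0.0916
finger_force: 0.0
```

Call:
play_rows([
  {"tx": 0,"ty": 0,"tz": 0.7,"ax": 0,"ay": 0,"az": 0},
  {"tx": 0,"ty": 0,"tz": 0,"ax": 0,"ay": 0,"az": 0},
  {"tx": 0,"ty": 0,"tz": 0,"ax": 0,"ay": 0,"az": 0},
])

```text
clock: 11.85
tool_pos: [0.4934, -0.433, 0.1587]
eef_rot: [-0.002, 0.707, 0.707, -0.0]
ft_force: [-0.0, -0.9, 0.1]
gripper_width: 0.0912
finger_force: 0.0
```

Run:
```python
from h import *
im=snap('side');c=cv2.resize(im[180:380,340:540],None,fx=2.5,fy=2.5,interpolation=cv2.INTER_CUBIC)
cv2.imwrite('pics/g3.png',c[:,:,::-1]);s=monitor.observe();print(s['tool_pos'],s['eef_rot'])
```

```text
[ 0.49434294 -0.43358005  0.16038883] [-6.71877405e-04  7.06714858e-01  7.07498168e-01 -1.82074738e-05]
```

View pics/g3.png

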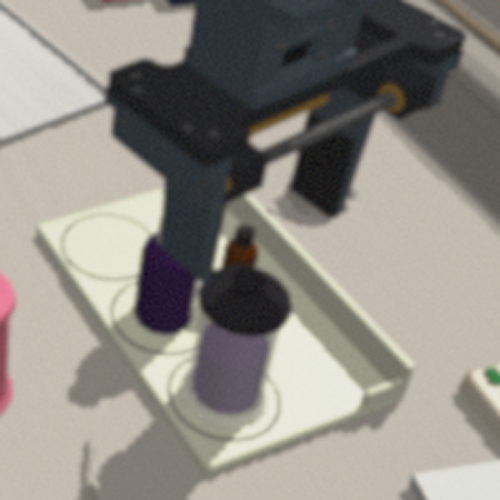

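Call:
play_rows([
  {"tx": -0.03,"ty": 0,"tz": 0.7,"ax": 0,"ay": 0,"az": 0},
  {"tx": 0,"ty": 0,"tz": 0.63,"ax": 0,"ay": 0,"az": 0},
  {"tx": 0,"ty": 0,"tz": 0,"ax": 0,"ay": 0,"az": 0},
  {"tx": 0,"ty": 0,"tz": 0,"ax": 0,"ay": 0,"az": 0},
])

```text
clock: 12.23
tool_pos: [0.4947, -0.4348, 0.1079]
eef_rot: [-0.0, 0.707, 0.708, -0.0]
ft_force: [1.1, 0.1, 0.3]
gripper_width: 0.0914
finger_force: 0.0
```

Call:
play_rows([
  {"tx": 0,"ty": 0,"tz": 0,"ax": 0,"ay": 0,"az": 0},
  {"tx": 0,"ty": 0,"tz": 0,"ax": 0,"ay": 0,"az": 0},
  {"tx": 0,"ty": 0,"tz": 0,"ax": 0,"ay": 0,"az": 0},
  {"tx": 0,"ty": 0,"tz": 0,"ax": 0,"ay": 0,"az": 0},
  {"tx": 0,"ty": 0,"tz": 0,"ax": 0,"ay": 0,"az": 0},
], hand=0, force=25)

```text
clock: 12.65
tool_pos: [0.4946, -0.4354, 0.1079]
eef_rot: [0.0, 0.707, 0.707, -0.0]
ft_force: [0.3, -0.6, -0.2]
gripper_width: 0.0608
finger_force: 0.0
```

Call:
play_rows([
  {"tx": 0,"ty": 0,"tz": 0,"ax": 0,"ay": 0,"az": 0},
  {"tx": 0,"ty": 0,"tz": 0,"ax": 0,"ay": 0,"az": 0},
  {"tx": 0,"ty": 0,"tz": 0,"ax": 0,"ay": 0,"az": 0},
])

```text
clock: 12.9
tool_pos: [0.4945, -0.4353, 0.1075]
eef_rot: [0.0, 0.707, 0.707, -0.0]
ft_force: [-1.8, 0.5, 6.4]
gripper_width: 0.0545
finger_force: 25.0
```

Call:
play_rows([
  {"tx": 0,"ty": 0,"tz": -0.4,"ax": 0,"ay": 0,"az": 0},
  {"tx": 0,"ty": 0,"tz": -0.8,"ax": 0,"ay": 0,"az": 0},
  {"tx": 0,"ty": 0,"tz": -0.9,"ax": 0,"ay": 0,"az": 0},
  {"tx": 0,"ty": 0,"tz": -0.9,"ax": 0,"ay": 0,"az": 0},
  {"tx": 0,"ty": 0,"tz": 0,"ax": 0,"ay": 0,"az": 0},
])

```text
clock: 13.32
tool_pos: [0.4966, -0.4372, 0.2342]
eef_rot: [0.004, 0.707, 0.707, 0.0]
ft_force: [1.1, -1.3, -0.4]
gripper_width: 0.0546
finger_force: 25.0
```

Call:
play_rows([
  {"tx": 0.5,"ty": 0.1,"tz": 0,"ax": 0,"ay": 0,"az": 0},
  {"tx": 0.92,"ty": 0.2,"tz": 0,"ax": 0,"ay": 0,"az": 0},
  {"tx": 0.92,"ty": 0.2,"tz": 0,"ax": 0,"ay": 0,"az": 0},
  {"tx": 0.92,"ty": 0.2,"tz": 0,"ax": 0,"ay": 0,"az": 0},
  {"tx": 0.92,"ty": 0.2,"tz": 0,"ax": 0,"ay": 0,"az": 0},
])

```text
clock: 13.73
tool_pos: [0.5299, -0.2662, 0.2264]
eef_rot: [-0.0, 0.707, 0.707, -0.0]
ft_force: [1.5, -0.0, -1.6]
gripper_width: 0.0543
finger_force: 25.0
```

Call:
play_rows([
  {"tx": 0.92,"ty": 0.2,"tz": 0,"ax": 0,"ay": 0,"az": 0},
  {"tx": 0.92,"ty": 0.2,"tz": 0,"ax": 0,"ay": 0,"az": 0},
  {"tx": 0.92,"ty": 0.2,"tz": 0,"ax": 0,"ay": 0,"az": 0},
  {"tx": 0.92,"ty": 0.2,"tz": 0,"ax": 0,"ay": 0,"az": 0},
  {"tx": 0.92,"ty": 0.2,"tz": 0,"ax": 0,"ay": 0,"az": 0},
])

```text
clock: 14.15
tool_pos: [0.5698, -0.082, 0.2265]
eef_rot: [-0.0, 0.707, 0.707, -0.0]
ft_force: [0.6, -0.3, -2.5]
gripper_width: 0.0542
finger_force: 25.0
```

Call:
play_rows([
  {"tx": 0.92,"ty": 0.2,"tz": 0,"ax": 0,"ay": 0,"az": 0},
  {"tx": 0.92,"ty": 0.2,"tz": 0,"ax": 0,"ay": 0,"az": 0},
  {"tx": 0.4,"ty": 0.1,"tz": 0,"ax": 0,"ay": 0,"az": 0},
  {"tx": 0,"ty": 0,"tz": 0,"ax": 0,"ay": 0,"az": 0},
  {"tx": 0,"ty": 0,"tz": 0,"ax": 0,"ay": 0,"az": 0},
])

```text
clock: 14.57
tool_pos: [0.5898, 0.0065, 0.2264]
eef_rot: [-0.0, 0.706, 0.708, -0.0]
ft_force: [0.5, -0.1, -2.4]
gripper_width: 0.0544
finger_force: 25.0
```

Call:
play_rows([
  {"tx": 0,"ty": 0,"tz": 0.9,"ax": 0,"ay": 0,"az": 0},
  {"tx": 0,"ty": 0,"tz": 0.9,"ax": 0,"ay": 0,"az": 0},
  {"tx": 0,"ty": 0,"tz": 0.8,"ax": 0,"ay": 0,"az": 0},
  {"tx": 0,"ty": 0,"tz": 0.35,"ax": 0,"ay": 0,"az": 0},
  {"tx": 0,"ty": 0,"tz": 0.14,"ax": 0,"ay": 0,"az": 0},
])

```text
clock: 14.98
tool_pos: [0.5884, 0.0048, 0.1013]
eef_rot: [-0.002, 0.707, 0.707, -0.002]
ft_force: [-10.3, -0.5, 36.2]
gripper_width: 0.0547
finger_force: 25.1
```

Call:
play_rows([
  {"tx": 0,"ty": 0,"tz": 0,"ax": 0,"ay": 0,"az": 0},
  {"tx": 0,"ty": 0,"tz": 0,"ax": 0,"ay": 0,"az": 0},
])

```text
clock: 15.15
tool_pos: [0.5908, 0.0052, 0.1045]
eef_rot: [0.0, 0.707, 0.707, 0.0]
ft_force: [0.3, -0.5, -2.3]
gripper_width: 0.0541
finger_force: 25.0
```

Call:
play_rows([
  {"tx": 0,"ty": 0,"tz": 0,"ax": 0,"ay": 0,"az": 0},
  {"tx": 0,"ty": 0,"tz": 0,"ax": 0,"ay": 0,"az": 0},
  {"tx": 0,"ty": 0,"tz": 0,"ax": 0,"ay": 0,"az": 0},
  {"tx": 0,"ty": 0,"tz": 0,"ax": 0,"ay": 0,"az": 0},
  {"tx": 0,"ty": 0,"tz": 0,"ax": 0,"ay": 0,"az": 0},
], hand=1)

```text
clock: 15.57
tool_pos: [0.5903, 0.0057, 0.104]
eef_rot: [0.0, 0.707, 0.707, 0.0]
ft_force: [0.1, -0.3, 0.4]
gripper_width: 0.0851
finger_force: 0.0
```

Call:
play_rows([
  {"tx": 0,"ty": 0,"tz": -0.3,"ax": 0,"ay": 0,"az": 0},
  {"tx": 0,"ty": 0,"tz": -0.7,"ax": 0,"ay": 0,"az": 0},
  {"tx": 0,"ty": 0,"tz": -0.7,"ax": 0,"ay": 0,"az": 0},
  {"tx": 0,"ty": 0,"tz": 0,"ax": 0,"ay": 0,"az": 0},
])

```text
clock: 15.9
tool_pos: [0.5928, 0.0057, 0.1774]
eef_rot: [0.002, 0.707, 0.707, 0.002]
ft_force: [0.9, -0.3, 1.6]
gripper_width: 0.091
finger_force: 0.0
```

Call:
play_rows([
  {"tx": -0.92,"ty": -0.2,"tz": 0,"ax": 0,"ay": 0,"az": 0},
  {"tx": -0.92,"ty": -0.21,"tz": 0,"ax": 0,"ay": 0,"az": 0},
  {"tx": -0.92,"ty": -0.21,"tz": 0,"ax": 0,"ay": 0,"az": 0},
  {"tx": -0.92,"ty": -0.21,"tz": 0,"ax": 0,"ay": 0,"az": 0},
  {"tx": -0.92,"ty": -0.21,"tz": 0,"ax": 0,"ay": 0,"az": 0},
], hand=0.62)

```text
clock: 16.32
tool_pos: [0.5481, -0.1799, 0.1723]
eef_rot: [0.0, 0.707, 0.708, 0.0]
ft_force: [1.1, 1.0, 0.2]
gripper_width: 0.0608
finger_force: 0.0
```

Call:
play_rows([
  {"tx": -0.92,"ty": -0.21,"tz": 0,"ax": 0,"ay": 0,"az": 0},
  {"tx": -0.92,"ty": -0.21,"tz": 0,"ax": 0,"ay": 0,"az": 0},
  {"tx": -0.92,"ty": -0.21,"tz": 0,"ax": 0,"ay": 0,"az": 0},
  {"tx": -0.92,"ty": -0.21,"tz": 0,"ax": 0,"ay": 0,"az": 0},
  {"tx": -0.88,"ty": -0.2,"tz": 0,"ax": 0,"ay": 0,"az": 0},
])

```text
clock: 16.73
tool_pos: [0.5065, -0.3628, 0.1723]
eef_rot: [0.0, 0.707, 0.707, 0.0]
ft_force: [-0.0, -0.3, 0.1]
gripper_width: 0.0567
finger_force: 0.0
```

Call:
play_rows([
  {"tx": 0,"ty": 0,"tz": 0.5,"ax": 0,"ay": 0,"az": 0},
  {"tx": 0,"ty": 0,"tz": 0,"ax": 0,"ay": 0,"az": 0},
  {"tx": 0,"ty": 0,"tz": 0,"ax": 0,"ay": 0,"az": 0},
  {"tx": 0,"ty": 0,"tz": 0,"ax": 0,"ay": 0,"az": 0},
])

```text
clock: 17.07
tool_pos: [0.5074, -0.36, 0.1522]
eef_rot: [-0.0, 0.707, 0.708, 0.0]
ft_force: [1.2, -0.6, 0.3]
gripper_width: 0.0567
finger_force: 0.0
```

Run:
```python
from h import *
im=snap('side')
cv2.imwrite('pics/g4.png',cv2.resize(im[100:370,220:540],None,fx=2.2,fy=2.2,interpolation=cv2.INTER_CUBIC)[:,:,::-1]);s=monitor.observe();print(s['tool_pos'],s['eef_rot'],s['gripper_width'])
```

```text
[ 0.50765337 -0.35998717  0.15241173] [2.28679214e-04 7.06435649e-01 7.07777237e-01 5.72050928e-05] 0.0564650525330771
```

View pics/g4.png

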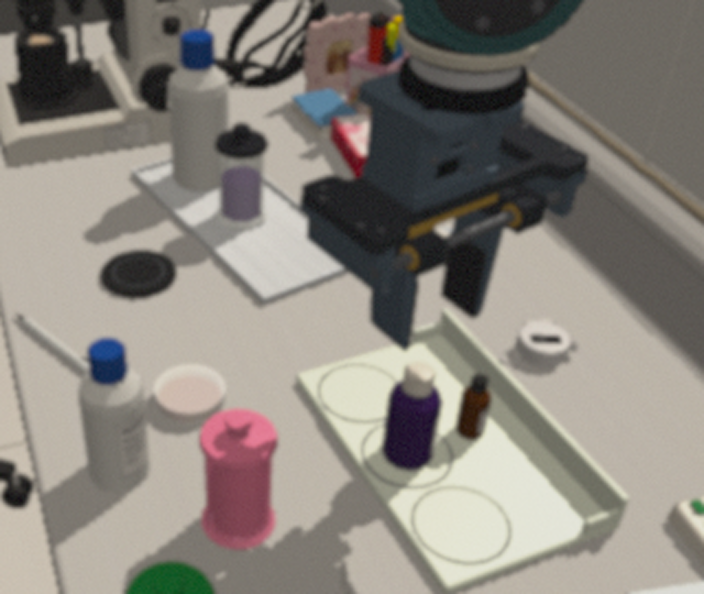

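Jar and tall bottle stand upright on the tray. The stain bottle (412,420) is under the gripper, and the oil bottle (475,408) is clear of the back finger. I'll descend, with a slower finish this time.

Call:
play_rows([
  {"tx": 0,"ty": 0,"tz": 0.7,"ax": 0,"ay": 0,"az": 0},
  {"tx": 0,"ty": 0,"tz": 0.6,"ax": 0,"ay": 0,"az": 0},
  {"tx": 0,"ty": 0,"tz": 0.35,"ax": 0,"ay": 0,"az": 0},
  {"tx": 0,"ty": 0,"tz": 0.2,"ax": 0,"ay": 0,"az": 0},
  {"tx": 0,"ty": 0,"tz": 0,"ax": 0,"ay": 0,"az": 0},
])

```text
clock: 17.53
tool_pos: [0.5069, -0.3599, 0.0765]
eef_rot: [-0.001, 0.707, 0.708, -0.0]
ft_force: [0.4, 0.3, 0.0]
gripper_width: 0.0566
finger_force: 0.0
```

Call:
play_rows([
  {"tx": 0,"ty": 0,"tz": 0,"ax": 0,"ay": 0,"az": 0},
  {"tx": 0,"ty": 0,"tz": 0,"ax": 0,"ay": 0,"az": 0},
  {"tx": 0,"ty": 0,"tz": 0,"ax": 0,"ay": 0,"az": 0},
  {"tx": 0,"ty": 0,"tz": 0,"ax": 0,"ay": 0,"az": 0},
  {"tx": 0,"ty": 0,"tz": 0,"ax": 0,"ay": 0,"az": 0},
], hand=0, force=15)

```text
clock: 17.95
tool_pos: [0.5078, -0.3613, 0.0787]
eef_rot: [0.001, 0.707, 0.707, 0.0]
ft_force: [-1.7, 0.9, 7.5]
gripper_width: 0.0391
finger_force: 15.0
```

Call:
play_rows([
  {"tx": 0,"ty": 0,"tz": 0,"ax": 0,"ay": 0,"az": 0},
  {"tx": 0,"ty": 0,"tz": 0,"ax": 0,"ay": 0,"az": 0},
  {"tx": 0,"ty": 0,"tz": 0,"ax": 0,"ay": 0,"az": 0},
])

```text
clock: 18.2
tool_pos: [0.5077, -0.3613, 0.0787]
eef_rot: [0.001, 0.707, 0.707, 0.0]
ft_force: [-0.7, 0.5, 7.2]
gripper_width: 0.0397
finger_force: 15.0
```

Call:
play_rows([
  {"tx": 0,"ty": 0,"tz": -0.3,"ax": 0,"ay": 0,"az": 0},
  {"tx": 0,"ty": 0,"tz": -0.7,"ax": 0,"ay": 0,"az": 0},
  {"tx": 0,"ty": 0,"tz": -0.7,"ax": 0,"ay": 0,"az": 0},
  {"tx": 0,"ty": 0,"tz": -0.05,"ax": 0,"ay": 0,"az": 0},
  {"tx": 0.4,"ty": 0,"tz": 0,"ax": 0,"ay": 0,"az": 0},
])

```text
clock: 18.62
tool_pos: [0.5084, -0.3469, 0.1505]
eef_rot: [0.003, 0.707, 0.707, 0.0]
ft_force: [-0.2, -1.1, 0.1]
gripper_width: 0.0396
finger_force: 15.0
```

Call:
play_rows([
  {"tx": 0.8,"ty": 0.25,"tz": 0,"ax": 0,"ay": 0,"az": 0},
  {"tx": 0.9,"ty": 0.3,"tz": 0,"ax": 0,"ay": 0,"az": 0},
  {"tx": 0.9,"ty": 0.3,"tz": 0,"ax": 0,"ay": 0,"az": 0},
  {"tx": 0.9,"ty": 0.3,"tz": 0,"ax": 0,"ay": 0,"az": 0},
  {"tx": 0.9,"ty": 0.3,"tz": 0,"ax": 0,"ay": 0,"az": 0},
])

```text
clock: 19.03
tool_pos: [0.5646, -0.1663, 0.1473]
eef_rot: [-0.0, 0.707, 0.707, -0.0]
ft_force: [1.2, 0.3, -1.4]
gripper_width: 0.0392
finger_force: 15.0
```

Call:
play_rows([
  {"tx": 0.9,"ty": 0.3,"tz": 0,"ax": 0,"ay": 0,"az": 0},
  {"tx": 0.8,"ty": 0.25,"tz": 0,"ax": 0,"ay": 0,"az": 0},
  {"tx": 0.4,"ty": 0.04,"tz": 0,"ax": 0,"ay": 0,"az": 0},
  {"tx": 0,"ty": 0,"tz": 0,"ax": 0,"ay": 0,"az": 0},
  {"tx": 0,"ty": 0,"tz": 0,"ax": 0,"ay": 0,"az": 0},
])

```text
clock: 19.45
tool_pos: [0.588, -0.0837, 0.1472]
eef_rot: [-0.0, 0.706, 0.708, -0.0]
ft_force: [-0.4, 0.2, -1.5]
gripper_width: 0.0396
finger_force: 15.0
```

Call:
play_rows([
  {"tx": 0,"ty": 0,"tz": 0.8,"ax": 0,"ay": 0,"az": 0},
  {"tx": 0,"ty": 0,"tz": 0.6,"ax": 0,"ay": 0,"az": 0},
  {"tx": 0,"ty": 0,"tz": 0.25,"ax": 0,"ay": 0,"az": 0},
  {"tx": 0,"ty": 0,"tz": 0.12,"ax": 0,"ay": 0,"az": 0},
  {"tx": 0,"ty": 0,"tz": 0.07,"ax": 0,"ay": 0,"az": 0},
])

```text
clock: 19.87
tool_pos: [0.5882, -0.0853, 0.0737]
eef_rot: [-0.0, 0.707, 0.707, -0.0]
ft_force: [0.9, 0.7, 0.5]
gripper_width: 0.0394
finger_force: 15.0
```

Call:
play_rows([
  {"tx": 0,"ty": 0,"tz": 0,"ax": 0,"ay": 0,"az": 0},
  {"tx": 0,"ty": 0,"tz": 0,"ax": 0,"ay": 0,"az": 0},
])

```text
clock: 20.03
tool_pos: [0.5892, -0.085, 0.075]
eef_rot: [0.001, 0.707, 0.707, 0.0]
ft_force: [0.8, -0.9, -0.3]
gripper_width: 0.0395
finger_force: 15.0
```

Call:
play_rows([
  {"tx": 0,"ty": 0,"tz": 0,"ax": 0,"ay": 0,"az": 0},
  {"tx": 0,"ty": 0,"tz": 0,"ax": 0,"ay": 0,"az": 0},
  {"tx": 0,"ty": 0,"tz": 0,"ax": 0,"ay": 0,"az": 0},
  {"tx": 0,"ty": 0,"tz": 0,"ax": 0,"ay": 0,"az": 0},
  {"tx": 0,"ty": 0,"tz": 0,"ax": 0,"ay": 0,"az": 0},
], hand=0.75)

```text
clock: 20.45
tool_pos: [0.5886, -0.0847, 0.0742]
eef_rot: [0.0, 0.707, 0.707, 0.0]
ft_force: [-0.1, -0.0, 0.1]
gripper_width: 0.0677
finger_force: 0.0
```

Call:
play_rows([
  {"tx": 0,"ty": 0,"tz": -0.3,"ax": 0,"ay": 0,"az": 0},
  {"tx": 0,"ty": 0,"tz": -0.7,"ax": 0,"ay": 0,"az": 0},
  {"tx": 0,"ty": 0,"tz": -0.8,"ax": 0,"ay": 0,"az": 0},
  {"tx": 0,"ty": 0,"tz": 0,"ax": 0,"ay": 0,"az": 0},
])

```text
clock: 20.78
tool_pos: [0.5915, -0.0852, 0.1521]
eef_rot: [0.003, 0.707, 0.707, 0.002]
ft_force: [0.7, -0.2, 1.5]
gripper_width: 0.0683
finger_force: 0.0
```

Run:
```python
from h import *
im={n:snap(n) for n in('top','side')}
a=cv2.resize(im['side'][100:300,240:480],None,fx=2,fy=2);b=cv2.resize(im['top'][120:260,160:480],None,fx=1.5,fy=1.5)
o=np.zeros((600,480,3),np.uint8);o[:400]=a;o[400:]=cv2.resize(b,(480,200));cv2.imwrite('pics/g5.png',o[:,:,::-1])
ms={}
for n,p in(('top',(411,195)),('side',(437,277))):
    m=getmask(n,'oil_bottle',p)
    if m is not None: ms[n]=m;print(n,fit({n:m},lambda p:cyl('oil_bottle',*p,.01),(.564,-.37)))
print(monitor.observe()['tool_pos'])
```

```text
side (array([ 0.56721802, -0.36739034]), np.float64(0.29495526365886154))
[ 0.58811326 -0.08459968  0.14567207]
```

View pics/g5.png

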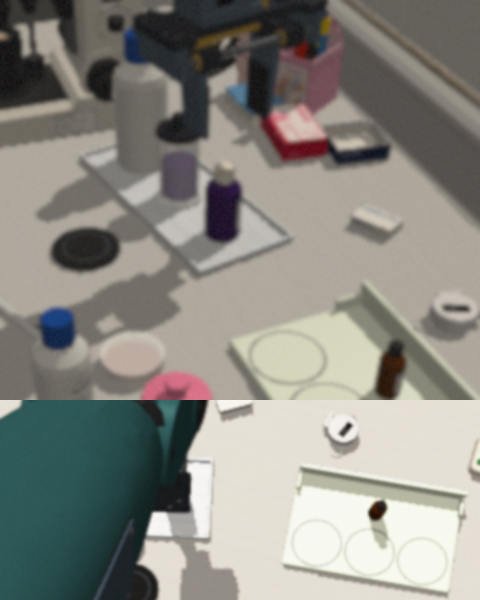

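All three stand upright on the tray: stain bottle at (224,205), jar at (180,170), tall bottle at (140,110). I'll pin the oil bottle with its dark pixels against the pale stand.

Run:
```python
from h import *
ms={}
for n,p,w in(('top',(411,195),14),('side',(437,277),18)):
    im=snap(n).astype(int);m=np.zeros((480,640),bool)
    s=np.s_[p[1]-w-4:p[1]+w+4,p[0]-w:p[0]+w]
    g=im[s].max(2).astype(np.uint8);sub=(g<110).astype(np.uint8)
    k,l,st,c=cv2.connectedComponentsWithStats(sub);i=1+np.argmax(st[1:,4]);m[s]=l==i
    ms[n]=m;print(n,m.sum(),fit({n:m},lambda p:cyl('oil_bottle',*p,.01),(.565,-.369)))
print(fit(ms,lambda p:cyl('oil_bottle',*p,.01),(.565,-.369)))
```

```text
top 109 (array([ 0.56497483, -0.36894543]), np.float64(0.5940636805180788))
side 559 (array([ 0.57272204, -0.36570277]), np.float64(0.47523939808481525))
(array([ 0.56752554, -0.36902024]), np.float64(1.0989899535990726))
```

Call:
play_rows([
  {"tx": -0.9,"ty": -0.08,"tz": 0,"ax": 0,"ay": 0,"az": 0},
  {"tx": -0.9,"ty": -0.08,"tz": 0,"ax": 0,"ay": 0,"az": 0},
  {"tx": -0.9,"ty": -0.08,"tz": 0,"ax": 0,"ay": 0,"az": 0},
  {"tx": -0.9,"ty": -0.08,"tz": 0,"ax": 0,"ay": 0,"az": 0},
  {"tx": -0.9,"ty": -0.08,"tz": 0,"ax": 0,"ay": 0,"az": 0},
], hand=0.48)

```text
clock: 21.5
tool_pos: [0.5718, -0.2661, 0.1449]
eef_rot: [-0.001, 0.707, 0.707, -0.0]
ft_force: [1.2, 0.3, 0.5]
gripper_width: 0.0438
finger_force: 0.0
```

Call:
play_rows([
  {"tx": -0.9,"ty": -0.06,"tz": 0,"ax": 0,"ay": 0,"az": 0},
  {"tx": -0.9,"ty": -0.06,"tz": 0,"ax": 0,"ay": 0,"az": 0},
  {"tx": -0.8,"ty": -0.06,"tz": 0,"ax": 0,"ay": 0,"az": 0},
  {"tx": 0,"ty": 0,"tz": 0,"ax": 0,"ay": 0,"az": 0},
  {"tx": 0,"ty": 0,"tz": 0,"ax": 0,"ay": 0,"az": 0},
])

```text
clock: 21.92
tool_pos: [0.5647, -0.3698, 0.1447]
eef_rot: [-0.001, 0.708, 0.707, -0.0]
ft_force: [-0.6, 0.7, -0.2]
gripper_width: 0.0439
finger_force: 0.0
```

Call:
play_rows([
  {"tx": 0,"ty": 0.02,"tz": 0.8,"ax": 0,"ay": 0,"az": 0},
  {"tx": 0,"ty": 0,"tz": 0.8,"ax": 0,"ay": 0,"az": 0},
  {"tx": 0,"ty": 0,"tz": 0.6,"ax": 0,"ay": 0,"az": 0},
  {"tx": 0,"ty": 0,"tz": 0.3,"ax": 0,"ay": 0,"az": 0},
  {"tx": 0,"ty": 0,"tz": 0,"ax": 0,"ay": 0,"az": 0},
])

```text
clock: 22.33
tool_pos: [0.5649, -0.3666, 0.0428]
eef_rot: [-0.003, 0.707, 0.708, -0.0]
ft_force: [0.1, 1.1, -0.8]
gripper_width: 0.0439
finger_force: 0.0
```

Call:
play_rows([
  {"tx": 0,"ty": 0,"tz": 0,"ax": 0,"ay": 0,"az": 0},
  {"tx": 0,"ty": 0,"tz": 0,"ax": 0,"ay": 0,"az": 0},
  {"tx": 0,"ty": 0,"tz": 0,"ax": 0,"ay": 0,"az": 0},
  {"tx": 0,"ty": 0,"tz": 0,"ax": 0,"ay": 0,"az": 0},
  {"tx": 0,"ty": 0,"tz": 0,"ax": 0,"ay": 0,"az": 0},
], hand=0, force=10)

```text
clock: 22.75
tool_pos: [0.567, -0.3691, 0.0472]
eef_rot: [0.001, 0.707, 0.707, 0.0]
ft_force: [-0.4, 0.4, 5.5]
gripper_width: 0.0224
finger_force: 10.0
```

Call:
play_rows([
  {"tx": 0,"ty": 0,"tz": 0,"ax": 0,"ay": 0,"az": 0},
  {"tx": 0,"ty": 0,"tz": 0,"ax": 0,"ay": 0,"az": 0},
])

```text
clock: 22.92
tool_pos: [0.5667, -0.3691, 0.047]
eef_rot: [0.001, 0.707, 0.707, 0.0]
ft_force: [-2.3, 0.1, 8.9]
gripper_width: 0.0224
finger_force: 10.0
```

Run:
```python
from h import *
im=snap('side');s=monitor.observe();print(s['tool_pos'],s['gripper_width'],s['finger_force'])
cv2.imwrite('pics/g6.png',cv2.resize(im[200:340,370:530],None,fx=3,fy=3,interpolation=cv2.INTER_CUBIC)[:,:,::-1])
```

```text
[ 0.56672171 -0.36914848  0.0470089 ] 0.022609942168430933 10.011615604162216
```

View pics/g6.png

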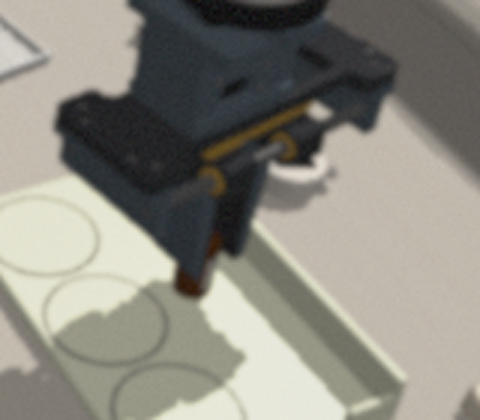

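The brown bottle is between the fingers (195,275 in the crop), with width 22.6 mm matching its body. On to the pad.

Call:
play_rows([
  {"tx": 0,"ty": 0,"tz": -0.3,"ax": 0,"ay": 0,"az": 0},
  {"tx": 0,"ty": 0,"tz": -0.6,"ax": 0,"ay": 0,"az": 0},
  {"tx": 0,"ty": 0,"tz": -0.6,"ax": 0,"ay": 0,"az": 0},
  {"tx": 0,"ty": 0,"tz": 0,"ax": 0,"ay": 0,"az": 0},
  {"tx": 0.5,"ty": -0.17,"tz": 0,"ax": 0,"ay": 0,"az": 0},
])

```text
clock: 23.38
tool_pos: [0.5615, -0.3514, 0.1087]
eef_rot: [0.003, 0.707, 0.707, 0.0]
ft_force: [0.7, 0.2, 0.2]
gripper_width: 0.0227
finger_force: 10.0
```

Call:
play_rows([
  {"tx": 0.9,"ty": -0.3,"tz": 0,"ax": 0,"ay": 0,"az": 0},
  {"tx": 0.9,"ty": -0.3,"tz": 0,"ax": 0,"ay": 0,"az": 0},
  {"tx": 0.9,"ty": -0.3,"tz": 0,"ax": 0,"ay": 0,"az": 0},
  {"tx": 0.9,"ty": -0.3,"tz": 0,"ax": 0,"ay": 0,"az": 0},
  {"tx": 0.9,"ty": -0.3,"tz": 0,"ax": 0,"ay": 0,"az": 0},
])

```text
clock: 23.8
tool_pos: [0.4985, -0.1673, 0.1063]
eef_rot: [0.0, 0.707, 0.707, 0.0]
ft_force: [1.1, 0.0, -0.1]
gripper_width: 0.0227
finger_force: 10.0
```

Call:
play_rows([
  {"tx": 0.9,"ty": -0.3,"tz": 0,"ax": 0,"ay": 0,"az": 0},
  {"tx": 0.9,"ty": -0.3,"tz": 0,"ax": 0,"ay": 0,"az": 0},
  {"tx": 0.9,"ty": -0.3,"tz": 0,"ax": 0,"ay": 0,"az": 0},
  {"tx": 0.6,"ty": -0.2,"tz": 0,"ax": 0,"ay": 0,"az": 0},
  {"tx": 0.3,"ty": -0.1,"tz": 0,"ax": 0,"ay": 0,"az": 0},
])

```text
clock: 24.22
tool_pos: [0.4498, -0.0225, 0.1062]
eef_rot: [-0.0, 0.706, 0.708, -0.0]
ft_force: [0.0, -1.2, -0.4]
gripper_width: 0.0225
finger_force: 10.0
```

Call:
play_rows([
  {"tx": 0,"ty": 0,"tz": 0,"ax": 0,"ay": 0,"az": 0},
  {"tx": 0,"ty": 0,"tz": 0,"ax": 0,"ay": 0,"az": 0},
  {"tx": 0,"ty": 0,"tz": 0,"ax": 0,"ay": 0,"az": 0},
])

```text
clock: 24.47
tool_pos: [0.4519, -0.0254, 0.1063]
eef_rot: [0.0, 0.707, 0.707, 0.0]
ft_force: [1.2, 0.4, -0.5]
gripper_width: 0.0226
finger_force: 10.0
```

Call:
play_rows([
  {"tx": 0,"ty": -0.04,"tz": 0.7,"ax": 0,"ay": 0,"az": 0},
  {"tx": 0,"ty": 0,"tz": 0.45,"ax": 0,"ay": 0,"az": 0},
  {"tx": 0,"ty": 0,"tz": 0.23,"ax": 0,"ay": 0,"az": 0},
  {"tx": 0,"ty": 0,"tz": 0.1,"ax": 0,"ay": 0,"az": 0},
  {"tx": 0,"ty": 0,"tz": 0.06,"ax": 0,"ay": 0,"az": 0},
])

```text
clock: 24.88
tool_pos: [0.4498, -0.0253, 0.044]
eef_rot: [-0.0, 0.707, 0.707, -0.0]
ft_force: [0.3, -0.0, -0.5]
gripper_width: 0.0226
finger_force: 10.0
```

Call:
play_rows([
  {"tx": 0,"ty": 0,"tz": 0,"ax": 0,"ay": 0,"az": 0},
  {"tx": 0,"ty": 0,"tz": 0,"ax": 0,"ay": 0,"az": 0},
  {"tx": 0,"ty": 0,"tz": 0,"ax": 0,"ay": 0,"az": 0},
])

```text
clock: 25.13
tool_pos: [0.4503, -0.0249, 0.045]
eef_rot: [0.0, 0.707, 0.707, 0.0]
ft_force: [-1.0, 0.6, 0.5]
gripper_width: 0.0226
finger_force: 10.0
```

Call:
play_rows([
  {"tx": 0,"ty": 0,"tz": 0,"ax": 0,"ay": 0,"az": 0},
  {"tx": 0,"ty": 0,"tz": 0,"ax": 0,"ay": 0,"az": 0},
  {"tx": 0,"ty": 0,"tz": 0,"ax": 0,"ay": 0,"az": 0},
  {"tx": 0,"ty": 0,"tz": 0,"ax": 0,"ay": 0,"az": 0},
  {"tx": 0,"ty": 0,"tz": 0,"ax": 0,"ay": 0,"az": 0},
], hand=0.6)

```text
clock: 25.55
tool_pos: [0.4497, -0.0248, 0.0444]
eef_rot: [0.0, 0.707, 0.707, 0.0]
ft_force: [-0.3, -0.5, 0.7]
gripper_width: 0.0525
finger_force: 0.0
```

Call:
play_rows([
  {"tx": 0,"ty": 0,"tz": -0.3,"ax": 0,"ay": 0,"az": 0},
  {"tx": 0,"ty": 0,"tz": -0.7,"ax": 0,"ay": 0,"az": 0},
  {"tx": 0,"ty": 0,"tz": -0.8,"ax": 0,"ay": 0,"az": 0},
  {"tx": 0,"ty": 0,"tz": -0.8,"ax": 0,"ay": 0,"az": 0},
  {"tx": 0,"ty": 0,"tz": 0,"ax": 0,"ay": 0,"az": 0},
])

```text
clock: 25.97
tool_pos: [0.4525, -0.0251, 0.1534]
eef_rot: [0.003, 0.707, 0.707, 0.002]
ft_force: [1.6, 0.9, 1.2]
gripper_width: 0.0546
finger_force: 0.0
```

Run:
```python
from h import *
im=snap('side');s=monitor.observe();print(s['tool_pos'],s['gripper_width'])
cv2.imwrite('pics/g7.png',cv2.resize(im[100:300,220:420],None,fx=2.5,fy=2.5,interpolation=cv2.INTER_CUBIC)[:,:,::-1])
for o,z,g in(('stain_bottle',.004,(.589,-.085)),('oil_bottle',.006,(.45,-.025)),('pad',0,(.45,-.025))):
    u=proj('side',[[*g,z+.03]])[0]; m=getmask('side',o,u)
    print(o,u.round(),None if m is None else fit({'side':m},lambda p:cyl(o,*p,z),g))
```

```text
[ 0.45151316 -0.02498415  0.15114655] 0.05482701402293611
stain_bottle [351. 205.] (array([ 0.58851717, -0.08406878]), np.float64(0.11252439720145332))
oil_bottle [282. 211.] (array([ 0.45112457, -0.0192482 ]), np.float64(0.4244788441692467))
pad [282. 213.] (array([ 0.44882473, -0.02286135]), np.float64(0.4240610021786492))
```

View pics/g7.png

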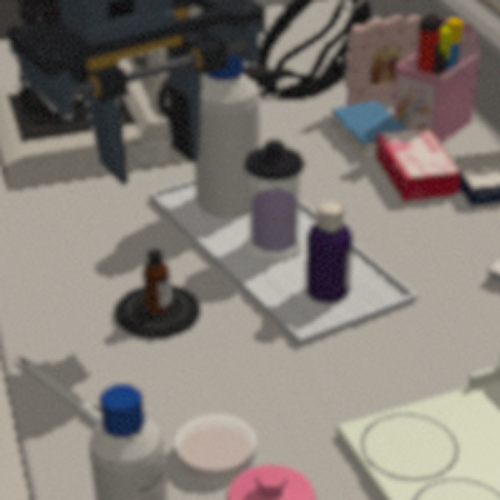

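The oil bottle stands in the middle of the pad (157,290 on a pad centred near 157,310). Now the stain bottle goes back.

Call:
play_rows([
  {"tx": -0.37,"ty": 0.86,"tz": 0,"ax": 0,"ay": 0,"az": 0},
  {"tx": -0.37,"ty": 0.86,"tz": 0,"ax": 0,"ay": 0,"az": 0},
  {"tx": -0.37,"ty": 0.86,"tz": 0,"ax": 0,"ay": 0,"az": 0},
  {"tx": -0.37,"ty": 0.86,"tz": 0,"ax": 0,"ay": 0,"az": 0},
  {"tx": 0,"ty": 0,"tz": 0,"ax": 0,"ay": 0,"az": 0},
])

```text
clock: 26.58
tool_pos: [0.592, -0.086, 0.1471]
eef_rot: [0.001, 0.707, 0.707, 0.0]
ft_force: [-0.3, -0.3, 0.3]
gripper_width: 0.0546
finger_force: 0.0
```

Call:
play_rows([
  {"tx": 0,"ty": 0,"tz": 0,"ax": 0,"ay": 0,"az": 0},
  {"tx": 0,"ty": 0,"tz": 0,"ax": 0,"ay": 0,"az": 0},
])

```text
clock: 26.75
tool_pos: [0.586, -0.0836, 0.1465]
eef_rot: [-0.001, 0.707, 0.707, -0.001]
ft_force: [1.0, -0.3, 0.0]
gripper_width: 0.0546
finger_force: 0.0
```

Call:
play_rows([
  {"tx": -0.02,"ty": 0.03,"tz": 0.7,"ax": 0,"ay": 0,"az": 0},
  {"tx": 0,"ty": 0,"tz": 0.6,"ax": 0,"ay": 0,"az": 0},
  {"tx": 0,"ty": 0,"tz": 0.35,"ax": 0,"ay": 0,"az": 0},
  {"tx": 0,"ty": 0,"tz": 0.16,"ax": 0,"ay": 0,"az": 0},
  {"tx": 0,"ty": 0,"tz": 0,"ax": 0,"ay": 0,"az": 0},
])

```text
clock: 27.17
tool_pos: [0.5871, -0.0842, 0.0746]
eef_rot: [-0.001, 0.707, 0.707, -0.001]
ft_force: [0.5, 0.2, -0.3]
gripper_width: 0.0548
finger_force: 0.0
```

Call:
play_rows([
  {"tx": 0,"ty": 0,"tz": 0,"ax": 0,"ay": 0,"az": 0},
  {"tx": 0,"ty": 0,"tz": 0,"ax": 0,"ay": 0,"az": 0},
  {"tx": 0,"ty": 0,"tz": 0,"ax": 0,"ay": 0,"az": 0},
  {"tx": 0,"ty": 0,"tz": 0,"ax": 0,"ay": 0,"az": 0},
  {"tx": 0,"ty": 0,"tz": 0,"ax": 0,"ay": 0,"az": 0},
], hand=0, force=15)

```text
clock: 27.58
tool_pos: [0.5892, -0.0848, 0.077]
eef_rot: [0.001, 0.707, 0.707, 0.0]
ft_force: [-1.9, -0.1, 8.2]
gripper_width: 0.0392
finger_force: 15.0
```

Call:
play_rows([
  {"tx": 0,"ty": 0,"tz": 0,"ax": 0,"ay": 0,"az": 0},
  {"tx": 0,"ty": 0,"tz": 0,"ax": 0,"ay": 0,"az": 0},
  {"tx": 0,"ty": 0,"tz": 0,"ax": 0,"ay": 0,"az": 0},
])

```text
clock: 27.83
tool_pos: [0.5892, -0.0848, 0.077]
eef_rot: [0.001, 0.707, 0.707, 0.0]
ft_force: [-1.2, 0.6, 9.3]
gripper_width: 0.0392
finger_force: 15.0
```

Call:
play_rows([
  {"tx": 0,"ty": 0,"tz": -0.3,"ax": 0,"ay": 0,"az": 0},
  {"tx": 0,"ty": 0,"tz": -0.7,"ax": 0,"ay": 0,"az": 0},
  {"tx": 0,"ty": 0,"tz": -0.7,"ax": 0,"ay": 0,"az": 0},
  {"tx": 0,"ty": 0,"tz": -0.1,"ax": 0,"ay": 0,"az": 0},
  {"tx": -0.4,"ty": 0,"tz": 0,"ax": 0,"ay": 0,"az": 0},
])

```text
clock: 28.25
tool_pos: [0.5898, -0.0997, 0.1511]
eef_rot: [0.002, 0.706, 0.708, 0.001]
ft_force: [-0.7, 0.2, -0.7]
gripper_width: 0.0396
finger_force: 15.0
```

Call:
play_rows([
  {"tx": -0.8,"ty": -0.25,"tz": 0,"ax": 0,"ay": 0,"az": 0},
  {"tx": -0.9,"ty": -0.3,"tz": 0,"ax": 0,"ay": 0,"az": 0},
  {"tx": -0.9,"ty": -0.3,"tz": 0,"ax": 0,"ay": 0,"az": 0},
  {"tx": -0.9,"ty": -0.3,"tz": 0,"ax": 0,"ay": 0,"az": 0},
  {"tx": -0.9,"ty": -0.3,"tz": 0,"ax": 0,"ay": 0,"az": 0},
])

```text
clock: 28.67
tool_pos: [0.5299, -0.2783, 0.1487]
eef_rot: [0.0, 0.707, 0.707, 0.0]
ft_force: [0.4, -1.1, -0.2]
gripper_width: 0.039
finger_force: 15.0
```

Call:
play_rows([
  {"tx": -0.9,"ty": -0.3,"tz": 0,"ax": 0,"ay": 0,"az": 0},
  {"tx": -0.8,"ty": -0.25,"tz": 0,"ax": 0,"ay": 0,"az": 0},
  {"tx": -0.4,"ty": -0.04,"tz": 0,"ax": 0,"ay": 0,"az": 0},
  {"tx": 0,"ty": 0,"tz": 0,"ax": 0,"ay": 0,"az": 0},
  {"tx": 0,"ty": 0,"tz": 0,"ax": 0,"ay": 0,"az": 0},
])

```text
clock: 29.08
tool_pos: [0.5071, -0.3611, 0.1482]
eef_rot: [0.0, 0.707, 0.707, 0.0]
ft_force: [0.2, 1.0, -1.0]
gripper_width: 0.0392
finger_force: 15.0
```

Call:
play_rows([
  {"tx": 0,"ty": 0,"tz": 0,"ax": 0,"ay": 0,"az": 0},
  {"tx": 0,"ty": 0,"tz": 0,"ax": 0,"ay": 0,"az": 0},
])

```text
clock: 29.25
tool_pos: [0.5075, -0.3596, 0.148]
eef_rot: [-0.0, 0.706, 0.708, 0.0]
ft_force: [0.6, -0.4, -0.6]
gripper_width: 0.0396
finger_force: 15.0
```

Call:
play_rows([
  {"tx": -0.02,"ty": 0,"tz": 0.7,"ax": 0,"ay": 0,"az": 0},
  {"tx": 0,"ty": 0,"tz": 0.5,"ax": 0,"ay": 0,"az": 0},
  {"tx": 0,"ty": 0,"tz": 0.25,"ax": 0,"ay": 0,"az": 0},
  {"tx": 0,"ty": 0,"tz": 0.1,"ax": 0,"ay": 0,"az": 0},
  {"tx": 0,"ty": 0,"tz": 0.06,"ax": 0,"ay": 0,"az": 0},
])

```text
clock: 29.67
tool_pos: [0.5074, -0.361, 0.0833]
eef_rot: [-0.0, 0.707, 0.708, -0.0]
ft_force: [0.7, -0.3, -0.8]
gripper_width: 0.0392
finger_force: 15.0
```

Call:
play_rows([
  {"tx": 0,"ty": 0,"tz": 0,"ax": 0,"ay": 0,"az": 0},
  {"tx": 0,"ty": 0,"tz": 0,"ax": 0,"ay": 0,"az": 0},
  {"tx": 0,"ty": 0,"tz": 0,"ax": 0,"ay": 0,"az": 0},
])

```text
clock: 29.92
tool_pos: [0.5076, -0.3619, 0.0845]
eef_rot: [0.001, 0.707, 0.707, 0.0]
ft_force: [0.1, -0.0, -0.4]
gripper_width: 0.0393
finger_force: 15.0
```

Call:
play_rows([
  {"tx": 0,"ty": 0,"tz": 0,"ax": 0,"ay": 0,"az": 0},
  {"tx": 0,"ty": 0,"tz": 0,"ax": 0,"ay": 0,"az": 0},
  {"tx": 0,"ty": 0,"tz": 0,"ax": 0,"ay": 0,"az": 0},
  {"tx": 0,"ty": 0,"tz": 0,"ax": 0,"ay": 0,"az": 0},
  {"tx": 0,"ty": 0,"tz": 0,"ax": 0,"ay": 0,"az": 0},
], hand=0.62)

```text
clock: 30.33
tool_pos: [0.5072, -0.3616, 0.0836]
eef_rot: [0.0, 0.707, 0.707, 0.0]
ft_force: [1.0, -0.0, 0.0]
gripper_width: 0.0565
finger_force: 0.0
```

Call:
play_rows([
  {"tx": 0,"ty": 0,"tz": -0.3,"ax": 0,"ay": 0,"az": 0},
  {"tx": 0,"ty": 0,"tz": -0.7,"ax": 0,"ay": 0,"az": 0},
  {"tx": 0,"ty": 0,"tz": -0.9,"ax": 0,"ay": 0,"az": 0},
  {"tx": 0,"ty": 0,"tz": -0.3,"ax": 0,"ay": 0,"az": 0},
])

```text
clock: 30.67
tool_pos: [0.5086, -0.3627, 0.1767]
eef_rot: [0.002, 0.707, 0.707, 0.0]
ft_force: [0.3, -0.4, 1.3]
gripper_width: 0.0565
finger_force: 0.0
```

Call:
play_rows([
  {"tx": 0.92,"ty": 0.21,"tz": 0,"ax": 0,"ay": 0,"az": 0},
  {"tx": 0.92,"ty": 0.21,"tz": 0,"ax": 0,"ay": 0,"az": 0},
  {"tx": 0.92,"ty": 0.21,"tz": 0,"ax": 0,"ay": 0,"az": 0},
  {"tx": 0.92,"ty": 0.21,"tz": 0,"ax": 0,"ay": 0,"az": 0},
  {"tx": 0.92,"ty": 0.21,"tz": 0,"ax": 0,"ay": 0,"az": 0},
], hand=1)

```text
clock: 31.08
tool_pos: [0.5492, -0.1759, 0.1724]
eef_rot: [0.0, 0.707, 0.707, 0.0]
ft_force: [0.8, -0.5, 0.7]
gripper_width: 0.087
finger_force: 0.0
```

Call:
play_rows([
  {"tx": 0.92,"ty": 0.21,"tz": 0,"ax": 0,"ay": 0,"az": 0},
  {"tx": 0.92,"ty": 0.21,"tz": 0,"ax": 0,"ay": 0,"az": 0},
  {"tx": 0.92,"ty": 0.21,"tz": 0,"ax": 0,"ay": 0,"az": 0},
  {"tx": 0.92,"ty": 0.21,"tz": 0,"ax": 0,"ay": 0,"az": 0},
  {"tx": 0.85,"ty": 0.18,"tz": 0,"ax": 0,"ay": 0,"az": 0},
])

```text
clock: 31.5
tool_pos: [0.59, 0.0058, 0.1724]
eef_rot: [0.0, 0.707, 0.707, 0.0]
ft_force: [0.4, 0.2, 0.1]
gripper_width: 0.0911
finger_force: 0.0
```

Call:
play_rows([
  {"tx": 0,"ty": 0,"tz": 0,"ax": 0,"ay": 0,"az": 0},
  {"tx": 0,"ty": 0,"tz": 0,"ax": 0,"ay": 0,"az": 0},
  {"tx": 0,"ty": 0,"tz": 0,"ax": 0,"ay": 0,"az": 0},
])

```text
clock: 31.75
tool_pos: [0.5896, 0.0036, 0.1719]
eef_rot: [0.0, 0.707, 0.708, 0.0]
ft_force: [0.9, 0.0, 0.1]
gripper_width: 0.0908
finger_force: 0.0
```

Run:
```python
from h import *
for n in('side','top'):
    im=snap(n)
    for o,z,g in(('stain_bottle',.01,(.507,-.36)),('jar',.004,(.59,.005)),('alcohol_bottle',.004,(.595,.098))):
        u=proj(n,[[*g,z+.05]])[0]; m=getmask(n,o,u)
        print(n,o,u.round(),None if m is None else fit({n:m},lambda p:cyl(o,*p,z),g))
    if n=='side': cv2.imwrite('pics/g8.png',cv2.resize(im[90:350,230:530],None,fx=2,fy=2)[:,:,::-1])
print(monitor.observe()['tool_pos'])
```

```text
side stain_bottle [407. 284.] (array([ 0.50777468, -0.36103325]), np.float64(0.12443061840120663))
side jar [329. 179.] (array([0.58964935, 0.00605226]), np.float64(0.2633587625832755))
side alcohol_bottle [310. 162.] (array([0.59763977, 0.1042735 ]), np.float64(0.5703928306717876))
top stain_bottle [409. 222.] (array([ 0.50603298, -0.36064445]), np.float64(0.15627169528098322))
top jar [232. 181.] (array([ 0.58445038, -0.00181842]), np.float64(0.9567925778661365))
top alcohol_bottle [187. 178.] None
[0.58960826 0.00319725 0.17154902]
```

View pics/g8.png

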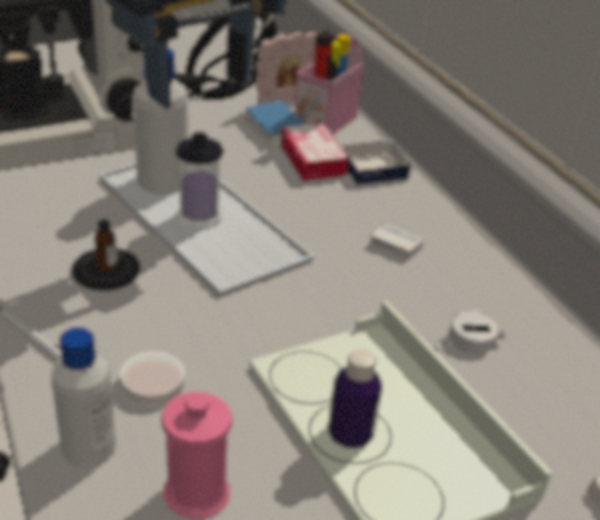

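The stain bottle is back on the middle circle (355,410), within about 1 mm. Now the jar.

Call:
play_rows([
  {"tx": 0.05,"ty": 0.02,"tz": 0.7,"ax": 0,"ay": 0,"az": 0},
  {"tx": 0,"ty": 0,"tz": 0.55,"ax": 0,"ay": 0,"az": 0},
  {"tx": 0,"ty": 0,"tz": 0.3,"ax": 0,"ay": 0,"az": 0},
  {"tx": 0,"ty": 0,"tz": 0.15,"ax": 0,"ay": 0,"az": 0},
  {"tx": 0,"ty": 0,"tz": 0,"ax": 0,"ay": 0,"az": 0},
])

```text
clock: 32.57
tool_pos: [0.5899, 0.0056, 0.1025]
eef_rot: [-0.001, 0.707, 0.707, -0.001]
ft_force: [-0.7, -0.3, -0.3]
gripper_width: 0.0913
finger_force: 0.0
```

Call:
play_rows([
  {"tx": 0,"ty": 0,"tz": 0,"ax": 0,"ay": 0,"az": 0},
  {"tx": 0,"ty": 0,"tz": 0,"ax": 0,"ay": 0,"az": 0},
  {"tx": 0,"ty": 0,"tz": 0,"ax": 0,"ay": 0,"az": 0},
  {"tx": 0,"ty": 0,"tz": 0,"ax": 0,"ay": 0,"az": 0},
  {"tx": 0,"ty": 0,"tz": 0,"ax": 0,"ay": 0,"az": 0},
], hand=0, force=25)

```text
clock: 32.98
tool_pos: [0.5908, 0.0057, 0.1041]
eef_rot: [0.0, 0.707, 0.707, 0.0]
ft_force: [0.2, -0.5, 0.1]
gripper_width: 0.0607
finger_force: 0.0
```

Call:
play_rows([
  {"tx": 0,"ty": 0,"tz": 0,"ax": 0,"ay": 0,"az": 0},
  {"tx": 0,"ty": 0,"tz": 0,"ax": 0,"ay": 0,"az": 0},
  {"tx": 0,"ty": 0,"tz": 0,"ax": 0,"ay": 0,"az": 0},
])

```text
clock: 33.23
tool_pos: [0.5907, 0.0057, 0.1039]
eef_rot: [0.0, 0.707, 0.707, 0.0]
ft_force: [-0.1, -0.0, 6.3]
gripper_width: 0.0542
finger_force: 25.0
```

Call:
play_rows([
  {"tx": 0,"ty": 0,"tz": -0.4,"ax": 0,"ay": 0,"az": 0},
  {"tx": 0,"ty": 0,"tz": -0.8,"ax": 0,"ay": 0,"az": 0},
  {"tx": 0,"ty": 0,"tz": -0.9,"ax": 0,"ay": 0,"az": 0},
  {"tx": 0,"ty": 0,"tz": -0.9,"ax": 0,"ay": 0,"az": 0},
  {"tx": 0,"ty": 0,"tz": 0,"ax": 0,"ay": 0,"az": 0},
])

```text
clock: 33.65
tool_pos: [0.5934, 0.0057, 0.2301]
eef_rot: [0.003, 0.707, 0.707, 0.003]
ft_force: [0.6, -0.6, -1.0]
gripper_width: 0.0546
finger_force: 25.0
```

Call:
play_rows([
  {"tx": -0.5,"ty": -0.1,"tz": 0,"ax": 0,"ay": 0,"az": 0},
  {"tx": -0.92,"ty": -0.2,"tz": 0,"ax": 0,"ay": 0,"az": 0},
  {"tx": -0.92,"ty": -0.2,"tz": 0,"ax": 0,"ay": 0,"az": 0},
  {"tx": -0.92,"ty": -0.2,"tz": 0,"ax": 0,"ay": 0,"az": 0},
  {"tx": -0.92,"ty": -0.2,"tz": 0,"ax": 0,"ay": 0,"az": 0},
])

```text
clock: 34.07
tool_pos: [0.5536, -0.1628, 0.2229]
eef_rot: [-0.0, 0.707, 0.708, -0.0]
ft_force: [0.6, -1.1, -2.3]
gripper_width: 0.0541
finger_force: 25.0
```

Call:
play_rows([
  {"tx": -0.92,"ty": -0.2,"tz": 0,"ax": 0,"ay": 0,"az": 0},
  {"tx": -0.92,"ty": -0.2,"tz": 0,"ax": 0,"ay": 0,"az": 0},
  {"tx": -0.92,"ty": -0.2,"tz": 0,"ax": 0,"ay": 0,"az": 0},
  {"tx": -0.92,"ty": -0.2,"tz": 0,"ax": 0,"ay": 0,"az": 0},
  {"tx": -0.92,"ty": -0.2,"tz": 0,"ax": 0,"ay": 0,"az": 0},
])

```text
clock: 34.48
tool_pos: [0.5137, -0.3471, 0.2228]
eef_rot: [-0.0, 0.707, 0.707, -0.0]
ft_force: [1.4, 0.0, -2.2]
gripper_width: 0.0544
finger_force: 25.0
```

Call:
play_rows([
  {"tx": -0.92,"ty": -0.2,"tz": 0,"ax": 0,"ay": 0,"az": 0},
  {"tx": -0.92,"ty": -0.2,"tz": 0,"ax": 0,"ay": 0,"az": 0},
  {"tx": -0.4,"ty": -0.1,"tz": 0,"ax": 0,"ay": 0,"az": 0},
  {"tx": 0,"ty": 0,"tz": 0,"ax": 0,"ay": 0,"az": 0},
  {"tx": 0,"ty": 0,"tz": 0,"ax": 0,"ay": 0,"az": 0},
])

```text
clock: 34.9
tool_pos: [0.4942, -0.4354, 0.2226]
eef_rot: [-0.001, 0.707, 0.707, 0.0]
ft_force: [-0.4, 0.7, -2.1]
gripper_width: 0.0545
finger_force: 25.0
```

Call:
play_rows([
  {"tx": 0,"ty": 0,"tz": 0,"ax": 0,"ay": 0,"az": 0},
  {"tx": 0,"ty": 0,"tz": 0,"ax": 0,"ay": 0,"az": 0},
  {"tx": 0,"ty": 0,"tz": 0,"ax": 0,"ay": 0,"az": 0},
])

```text
clock: 35.15
tool_pos: [0.4952, -0.4341, 0.2235]
eef_rot: [-0.0, 0.706, 0.708, 0.0]
ft_force: [0.1, 0.0, -1.8]
gripper_width: 0.0543
finger_force: 25.0
```

Call:
play_rows([
  {"tx": 0,"ty": 0,"tz": 0.8,"ax": 0,"ay": 0,"az": 0},
  {"tx": 0,"ty": 0,"tz": 0.8,"ax": 0,"ay": 0,"az": 0},
  {"tx": 0,"ty": 0,"tz": 0.6,"ax": 0,"ay": 0,"az": 0},
  {"tx": 0,"ty": 0,"tz": 0.3,"ax": 0,"ay": 0,"az": 0},
  {"tx": 0,"ty": 0,"tz": 0.12,"ax": 0,"ay": 0,"az": 0},
])

```text
clock: 35.57
tool_pos: [0.4943, -0.4339, 0.1169]
eef_rot: [-0.001, 0.707, 0.708, -0.0]
ft_force: [0.0, -0.9, -2.7]
gripper_width: 0.0546
finger_force: 25.0
```

Call:
play_rows([
  {"tx": 0,"ty": 0,"tz": 0.07,"ax": 0,"ay": 0,"az": 0},
  {"tx": 0,"ty": 0,"tz": 0.07,"ax": 0,"ay": 0,"az": 0},
  {"tx": 0,"ty": 0,"tz": 0.05,"ax": 0,"ay": 0,"az": 0},
  {"tx": 0,"ty": 0,"tz": 0,"ax": 0,"ay": 0,"az": 0},
  {"tx": 0,"ty": 0,"tz": 0,"ax": 0,"ay": 0,"az": 0},
])

```text
clock: 35.98
tool_pos: [0.4951, -0.4355, 0.112]
eef_rot: [0.001, 0.707, 0.707, 0.0]
ft_force: [-1.2, 0.8, -2.2]
gripper_width: 0.0543
finger_force: 25.0
```

Call:
play_rows([
  {"tx": 0,"ty": 0,"tz": 0,"ax": 0,"ay": 0,"az": 0},
  {"tx": 0,"ty": 0,"tz": 0,"ax": 0,"ay": 0,"az": 0},
  {"tx": 0,"ty": 0,"tz": 0,"ax": 0,"ay": 0,"az": 0},
  {"tx": 0,"ty": 0,"tz": 0,"ax": 0,"ay": 0,"az": 0},
  {"tx": 0,"ty": 0,"tz": 0,"ax": 0,"ay": 0,"az": 0},
], hand=1)

```text
clock: 36.4
tool_pos: [0.4949, -0.4353, 0.1113]
eef_rot: [0.0, 0.707, 0.707, -0.0]
ft_force: [0.8, -0.2, 0.3]
gripper_width: 0.0847
finger_force: 0.0
```

Call:
play_rows([
  {"tx": 0,"ty": 0,"tz": -0.3,"ax": 0,"ay": 0,"az": 0},
  {"tx": 0,"ty": 0,"tz": -0.8,"ax": 0,"ay": 0,"az": 0},
  {"tx": 0,"ty": 0,"tz": -0.9,"ax": 0,"ay": 0,"az": 0},
  {"tx": 0,"ty": 0,"tz": -0.8,"ax": 0,"ay": 0,"az": 0},
  {"tx": 0,"ty": 0,"tz": 0,"ax": 0,"ay": 0,"az": 0},
])

```text
clock: 36.82
tool_pos: [0.4971, -0.4373, 0.231]
eef_rot: [0.005, 0.707, 0.707, 0.0]
ft_force: [0.9, -0.5, 1.1]
gripper_width: 0.0916
finger_force: 0.0
```

Run:
```python
from h import *
for n in('side','top'):
    im=snap(n)
    for o,z,g in(('stain_bottle',.01,(.507,-.36)),('jar',.01,(.494,-.435)),('alcohol_bottle',.004,(.595,.098))):
        u=proj(n,[[*g,z+.05]])[0]; m=getmask(n,o,u)
        print(n,o,u.round(),None if m is None else fit({n:m},lambda p:cyl(o,*p,z),g))
print(monitor.observe()['tool_pos'])
```

```text
side stain_bottle [407. 284.] (array([ 0.50834423, -0.35979083]), np.float64(0.19192255518559626))
side jar [433. 316.] (array([ 0.49385618, -0.43672491]), np.float64(0.2353076137042821))
side alcohol_bottle [310. 162.] (array([0.59618042, 0.10186658]), np.float64(0.11445530478052249))
top stain_bottle [409. 222.] None
top jar [446. 229.] None
top alcohol_bottle [187. 178.] (array([0.59465546, 0.09486462]), np.float64(0.13675145733969263))
[ 0.4944494  -0.4347923   0.22203857]
```

Call:
play_rows([
  {"tx": 0.95,"ty": 0.18,"tz": 0,"ax": 0,"ay": 0,"az": 0},
  {"tx": 0.95,"ty": 0.18,"tz": 0,"ax": 0,"ay": 0,"az": 0},
  {"tx": 0.95,"ty": 0.18,"tz": 0,"ax": 0,"ay": 0,"az": 0},
  {"tx": 0.95,"ty": 0.18,"tz": 0,"ax": 0,"ay": 0,"az": 0},
  {"tx": 0.95,"ty": 0.18,"tz": 0,"ax": 0,"ay": 0,"az": 0},
])

```text
clock: 37.63
tool_pos: [0.5304, -0.2434, 0.2226]
eef_rot: [-0.0, 0.707, 0.707, -0.0]
ft_force: [0.2, -0.5, 0.2]
gripper_width: 0.0911
finger_force: 0.0
```

Call:
play_rows([
  {"tx": 0.95,"ty": 0.18,"tz": 0,"ax": 0,"ay": 0,"az": 0},
  {"tx": 0.95,"ty": 0.18,"tz": 0,"ax": 0,"ay": 0,"az": 0},
  {"tx": 0.95,"ty": 0.18,"tz": 0,"ax": 0,"ay": 0,"az": 0},
  {"tx": 0.95,"ty": 0.18,"tz": 0,"ax": 0,"ay": 0,"az": 0},
  {"tx": 0.95,"ty": 0.18,"tz": 0,"ax": 0,"ay": 0,"az": 0},
])

```text
clock: 38.05
tool_pos: [0.5663, -0.0532, 0.2227]
eef_rot: [-0.0, 0.707, 0.707, -0.0]
ft_force: [0.1, 0.0, -0.1]
gripper_width: 0.0913
finger_force: 0.0
```

Call:
play_rows([
  {"tx": 0.95,"ty": 0.18,"tz": 0,"ax": 0,"ay": 0,"az": 0},
  {"tx": 0.95,"ty": 0.18,"tz": 0,"ax": 0,"ay": 0,"az": 0},
  {"tx": 0.95,"ty": 0.18,"tz": 0,"ax": 0,"ay": 0,"az": 0},
  {"tx": 0.95,"ty": 0.18,"tz": 0,"ax": 0,"ay": 0,"az": 0},
  {"tx": 0,"ty": 0,"tz": 0,"ax": 0,"ay": 0,"az": 0},
])

```text
clock: 38.47
tool_pos: [0.5958, 0.102, 0.2227]
eef_rot: [-0.0, 0.706, 0.709, 0.0]
ft_force: [-0.6, -0.4, 0.1]
gripper_width: 0.0916
finger_force: 0.0
```

Call:
play_rows([
  {"tx": 0,"ty": 0,"tz": 0,"ax": 0,"ay": 0,"az": 0},
  {"tx": 0,"ty": 0,"tz": 0,"ax": 0,"ay": 0,"az": 0},
  {"tx": 0,"ty": 0,"tz": 0,"ax": 0,"ay": 0,"az": 0},
])

```text
clock: 38.72
tool_pos: [0.5949, 0.096, 0.2228]
eef_rot: [-0.0, 0.707, 0.707, -0.0]
ft_force: [-0.9, -0.5, 0.7]
gripper_width: 0.0915
finger_force: 0.0
```

Call:
play_rows([
  {"tx": 0.04,"ty": 0,"tz": 0.7,"ax": 0,"ay": 0,"az": 0},
  {"tx": 0,"ty": 0,"tz": 0.5,"ax": 0,"ay": 0,"az": 0},
  {"tx": 0,"ty": 0,"tz": 0.25,"ax": 0,"ay": 0,"az": 0},
  {"tx": 0,"ty": 0,"tz": 0.1,"ax": 0,"ay": 0,"az": 0},
  {"tx": 0,"ty": 0,"tz": 0,"ax": 0,"ay": 0,"az": 0},
])

```text
clock: 39.13
tool_pos: [0.5949, 0.0978, 0.1606]
eef_rot: [-0.0, 0.707, 0.707, -0.0]
ft_force: [-0.3, 0.0, -0.6]
gripper_width: 0.0911
finger_force: 0.0
```

Call:
play_rows([
  {"tx": 0,"ty": 0,"tz": 0,"ax": 0,"ay": 0,"az": 0},
  {"tx": 0,"ty": 0,"tz": 0,"ax": 0,"ay": 0,"az": 0},
  {"tx": 0,"ty": 0,"tz": 0,"ax": 0,"ay": 0,"az": 0},
  {"tx": 0,"ty": 0,"tz": 0,"ax": 0,"ay": 0,"az": 0},
  {"tx": 0,"ty": 0,"tz": 0,"ax": 0,"ay": 0,"az": 0},
], hand=0, force=30)

```text
clock: 39.55
tool_pos: [0.5954, 0.0986, 0.1616]
eef_rot: [0.0, 0.707, 0.707, 0.0]
ft_force: [0.2, 0.3, -0.3]
gripper_width: 0.0608
finger_force: 0.0
```

Call:
play_rows([
  {"tx": 0,"ty": 0,"tz": 0,"ax": 0,"ay": 0,"az": 0},
  {"tx": 0,"ty": 0,"tz": 0,"ax": 0,"ay": 0,"az": 0},
  {"tx": 0,"ty": 0,"tz": 0,"ax": 0,"ay": 0,"az": 0},
  {"tx": 0,"ty": 0,"tz": 0,"ax": 0,"ay": 0,"az": 0},
  {"tx": 0,"ty": 0,"tz": 0,"ax": 0,"ay": 0,"az": 0},
])

```text
clock: 39.97
tool_pos: [0.5953, 0.0985, 0.1612]
eef_rot: [0.0, 0.707, 0.707, 0.0]
ft_force: [0.0, -0.0, -0.4]
gripper_width: 0.0365
finger_force: 30.0
```

Call:
play_rows([
  {"tx": 0,"ty": 0,"tz": -0.3,"ax": 0,"ay": 0,"az": 0},
  {"tx": 0,"ty": 0,"tz": -0.6,"ax": 0,"ay": 0,"az": 0},
  {"tx": 0,"ty": 0,"tz": -0.6,"ax": 0,"ay": 0,"az": 0},
  {"tx": 0,"ty": 0,"tz": 0,"ax": 0,"ay": 0,"az": 0},
  {"tx": -0.4,"ty": 0,"tz": 0,"ax": 0,"ay": 0,"az": 0},
])

```text
clock: 40.38
tool_pos: [0.5959, 0.0839, 0.2229]
eef_rot: [0.001, 0.706, 0.708, 0.001]
ft_force: [-0.4, -1.5, -3.3]
gripper_width: 0.0363
finger_force: 30.0
```

Call:
play_rows([
  {"tx": -0.7,"ty": -0.15,"tz": 0,"ax": 0,"ay": 0,"az": 0},
  {"tx": -0.9,"ty": -0.2,"tz": 0,"ax": 0,"ay": 0,"az": 0},
  {"tx": -0.9,"ty": -0.2,"tz": 0,"ax": 0,"ay": 0,"az": 0},
  {"tx": -0.9,"ty": -0.2,"tz": 0,"ax": 0,"ay": 0,"az": 0},
  {"tx": -0.9,"ty": -0.2,"tz": 0,"ax": 0,"ay": 0,"az": 0},
])

```text
clock: 40.8
tool_pos: [0.5563, -0.0909, 0.2208]
eef_rot: [-0.0, 0.707, 0.708, -0.0]
ft_force: [1.3, -1.3, -3.1]
gripper_width: 0.0366
finger_force: 30.0
```

Call:
play_rows([
  {"tx": -0.9,"ty": -0.2,"tz": 0,"ax": 0,"ay": 0,"az": 0},
  {"tx": -0.9,"ty": -0.2,"tz": 0,"ax": 0,"ay": 0,"az": 0},
  {"tx": -0.9,"ty": -0.2,"tz": 0,"ax": 0,"ay": 0,"az": 0},
  {"tx": -0.9,"ty": -0.2,"tz": 0,"ax": 0,"ay": 0,"az": 0},
  {"tx": -0.7,"ty": -0.13,"tz": 0,"ax": 0,"ay": 0,"az": 0},
])

```text
clock: 41.22
tool_pos: [0.519, -0.2637, 0.2208]
eef_rot: [-0.0, 0.707, 0.707, -0.0]
ft_force: [0.6, 1.2, -3.6]
gripper_width: 0.0364
finger_force: 30.0
```

Call:
play_rows([
  {"tx": -0.4,"ty": 0,"tz": 0,"ax": 0,"ay": 0,"az": 0},
  {"tx": -0.2,"ty": 0,"tz": 0,"ax": 0,"ay": 0,"az": 0},
  {"tx": 0,"ty": 0,"tz": 0,"ax": 0,"ay": 0,"az": 0},
  {"tx": 0,"ty": 0,"tz": 0,"ax": 0,"ay": 0,"az": 0},
  {"tx": 0,"ty": 0,"tz": 0,"ax": 0,"ay": 0,"az": 0},
])

```text
clock: 41.63
tool_pos: [0.5205, -0.2842, 0.2209]
eef_rot: [-0.0, 0.706, 0.708, 0.0]
ft_force: [-0.2, 1.2, -3.7]
gripper_width: 0.0364
finger_force: 30.0
```

Call:
play_rows([
  {"tx": -0.03,"ty": 0,"tz": 0.55,"ax": 0,"ay": 0,"az": 0},
  {"tx": 0,"ty": 0,"tz": 0.4,"ax": 0,"ay": 0,"az": 0},
  {"tx": 0,"ty": 0,"tz": 0.2,"ax": 0,"ay": 0,"az": 0},
  {"tx": 0,"ty": 0,"tz": 0.1,"ax": 0,"ay": 0,"az": 0},
  {"tx": 0,"ty": 0,"tz": 0.06,"ax": 0,"ay": 0,"az": 0},
])

```text
clock: 42.05
tool_pos: [0.5205, -0.286, 0.1685]
eef_rot: [-0.0, 0.707, 0.708, -0.0]
ft_force: [-0.4, 0.5, -3.1]
gripper_width: 0.0363
finger_force: 30.0
```

Call:
play_rows([
  {"tx": 0,"ty": 0,"tz": 0.02,"ax": 0,"ay": 0,"az": 0},
  {"tx": 0,"ty": 0,"tz": 0,"ax": 0,"ay": 0,"az": 0},
  {"tx": 0,"ty": 0,"tz": 0,"ax": 0,"ay": 0,"az": 0},
])

```text
clock: 42.3
tool_pos: [0.5207, -0.2869, 0.1686]
eef_rot: [0.0, 0.707, 0.707, 0.0]
ft_force: [-0.1, -1.4, -3.4]
gripper_width: 0.0367
finger_force: 30.0
```

Call:
play_rows([
  {"tx": 0,"ty": 0,"tz": 0,"ax": 0,"ay": 0,"az": 0},
  {"tx": 0,"ty": 0,"tz": 0,"ax": 0,"ay": 0,"az": 0},
  {"tx": 0,"ty": 0,"tz": 0,"ax": 0,"ay": 0,"az": 0},
  {"tx": 0,"ty": 0,"tz": 0,"ax": 0,"ay": 0,"az": 0},
  {"tx": 0,"ty": 0,"tz": 0,"ax": 0,"ay": 0,"az": 0},
], hand=1)

```text
clock: 42.72
tool_pos: [0.5204, -0.2868, 0.1681]
eef_rot: [0.0, 0.707, 0.707, 0.0]
ft_force: [-0.3, -0.3, 0.9]
gripper_width: 0.0666
finger_force: 0.0
```

Call:
play_rows([
  {"tx": 0,"ty": 0,"tz": -0.2,"ax": 0,"ay": 0,"az": 0},
  {"tx": 0,"ty": 0,"tz": -0.5,"ax": 0,"ay": 0,"az": 0},
  {"tx": 0,"ty": 0,"tz": -0.9,"ax": 0,"ay": 0,"az": 0},
  {"tx": 0,"ty": 0,"tz": -0.9,"ax": 0,"ay": 0,"az": 0},
  {"tx": 0,"ty": 0,"tz": -0.9,"ax": 0,"ay": 0,"az": 0},
])

```text
clock: 43.13
tool_pos: [0.52, -0.2866, 0.3061]
eef_rot: [-0.0, 0.707, 0.707, -0.0]
ft_force: [0.3, -0.6, 0.8]
gripper_width: 0.091
finger_force: 0.0
```

Call:
play_rows([
  {"tx": 1,"ty": 0,"tz": 0,"ax": 0,"ay": 0,"az": 0},
  {"tx": 1,"ty": 0,"tz": 0,"ax": 0,"ay": 0,"az": 0},
  {"tx": 1,"ty": 0,"tz": 0,"ax": 0,"ay": 0,"az": 0},
  {"tx": 0,"ty": 0,"tz": 0,"ax": 0,"ay": 0,"az": 0},
  {"tx": 0,"ty": 0,"tz": 0,"ax": 0,"ay": 0,"az": 0},
])

```text
clock: 43.55
tool_pos: [0.5203, -0.1653, 0.3048]
eef_rot: [0.0, 0.706, 0.708, 0.0]
ft_force: [0.5, -0.6, 0.9]
gripper_width: 0.0911
finger_force: 0.0
```

Run:
```python
from h import *
for n in('side','top'):
    im=snap(n)
    for o,z,g in(('stain_bottle',.01,(.507,-.36)),('jar',.01,(.494,-.435)),('alcohol_bottle',.01,(.519,-.286)),('oil_bottle',.006,(.45,-.025))):
        u=proj(n,[[*g,z+.04]])[0]; m=getmask(n,o,u)
        print(n,o,None if m is None else fit({n:m},lambda p:cyl(o,*p,z),g))
    if n=='side': cv2.imwrite('pics/g9.png',im[90:370,230:540,::-1].repeat(2,0).repeat(2,1))
print(monitor.observe()['tool_pos'])
```

```text
side stain_bottle (array([ 0.50790931, -0.36037959]), np.float64(0.11563482535871492))
side jar (array([ 0.49188358, -0.43759213]), np.float64(0.22169005864467725))
side alcohol_bottle (array([ 0.52132634, -0.28631464]), np.float64(0.11219333626186387))
side oil_bottle (array([ 0.45103651, -0.02168153]), np.float64(0.12439024390243901))
top stain_bottle (array([ 0.50705269, -0.36066499]), np.float64(0.21867931051513803))
top jar (array([ 0.49179923, -0.43061595]), np.float64(0.1577955893673867))
top alcohol_bottle (array([ 0.51577613, -0.28611742]), np.float64(0.15199198607416164))
top oil_bottle None
[ 0.52013614 -0.16716728  0.3038309 ]
```

View pics/g9.png

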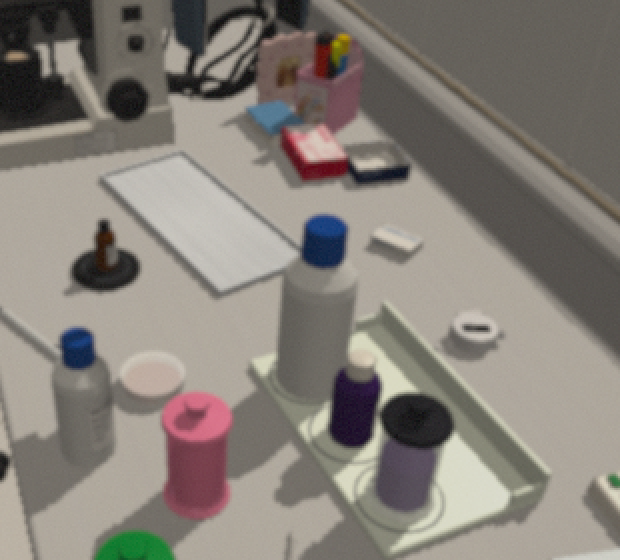

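The tall bottle (316,330), stain bottle (355,410) and jar (408,460) are back on their circles, within about 3 mm of their starting positions. The oil bottle (104,250) is upright on the pad, and the arm touches nothing, so I'm handing the job in.

```bash
python3 -c "
from station import manip
print(manip.job_done())"
```

```text
the job is handed in; nothing more can be done
None
```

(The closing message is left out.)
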